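# Clamp a can rest on the gauge stand with a caged wing nut

## Robot

A 6-joint arm with a two-finger parallel gripper is mounted at the origin on the work surface. World frame = base frame: x ahead of the robot, y to its left, z up, the work surface at z = 0. Lengths are in m, angles in rad, forces in N, time in s.
With the tool pointing down it reaches from about 0.35 to 0.8 m from the base axis. Payload 7.3 kg.
Tool frame: the origin (TCP) lies midway between the tips of the shut fingers; the grasp point (between the pads) lies 19 mm behind it; z points along the fingers, y is the direction in which the jaws open and shut (so a half turn about z gives the same grasp; the last joint's range is limited). The gripper opens to 85 mm and grips with 20 to 120 N. Pads are 22 mm wide; open, the fingers measure 114 mm over their backs; the gripper's body (76 mm by 85 mm) begins 54 mm behind the grasp point. The pads swing forward as they close: fully open they stand 13 mm farther back than shut.
Start: joints at [1.174, 0.342, 1.524, -0, 1.275, -0.146], TCP at [0.13, 0.509, 0.231] pointing down, gripper open.
Joint ranges: [-2.53, 2.53], [-0.77, 2.02], [0.04, 2.7], [-1, 4.14], [0.28, 2.66], [-3.11, 3.11]. Speed limits (rad/s): [2.57, 2.57, 3.14, 3.14, 3.14, 3.14].

## Interface

Orientations are given as a rotation vector (axis times angle).
In Python, from bench import bot gives the robot as it stands.
- The arm moves only by the tool carry_out, never from a script. Its argument "deltas" is a list of rows, each a list of 6 numbers: the shift along the tool's x, y, z in cm, then the turn, a rotation vector about the tool's x, y, z in degrees. In form: [[x, y, z, wx, wy, wz], ...]. A call has 1 to 12 rows; each row is the pose to reach, as a shift and turn from the pose measured when the call began, along the tool's axes at that moment; what a row does not reach only later rows make up. A row lasts 1/12 s, in which the tool goes at most 41.7 mm and 7.16 degrees, less where a joint would pass 70% of its speed; a pose out of reach is approached as far as the arm can. A call with a gripper value outside its range is refused whole. "hand" is the closure in counts, from 0 (fully open) to 255 (shut), set as the call begins (left out, the last holds). The fingers move at their own pace and stop on an object; "force" is the grip in N (left out, the last holds). Time passes only in rows, so rows that repeat a pose let the fingers close. It gives the time, the measured TCP pose, the force and the opening at its end, in the units of the state.
- bot.state(): the state, without advancing time (a new reading comes with each control period).
- bot.read_camera(name): name is "side" or "top" or "wrist"; returns a dict with "image" (420x560x3 uint8, red, green, blue), "fovy" (degrees; the focal length in pixels is half the picture's height over the tangent of half this angle, whatever the lens; pixels are square), "cx", "cy" (the principal point, pixels), "extrinsics" (4x4, takes a point from camera to world coordinates). Camera axes: x right, y up, looking along -z (the intrinsics and any distortion apply to the point x, -y, -z); pixel columns grow to the right and rows downward; lengths in m; the calibration is good to about 2 mm. A picture is of the moment at which its call begins. There is no depth.
- bot.hand_in(): hands the job in, once; it reports no verdict.
The state is a dict: "time_s": time; "joint_pos": joint angles; "joint_vel": joint speeds; "joint_torque": joint torques, N m; "eef_pos": TCP position; "ee_rot": TCP orientation; "force": force on the tool from outside, world axes, zero at the start; "wrist_torque": the same for the moment, N m; "grip_width": finger opening in m.
Only numpy, scipy, OpenCV 4.12 (cv2) and the standard library are available. Lean on these libraries where they do the work, as an engineer would, in place of code of your own. Each camera call takes 0.05 s, during which the arm holds its last target.

## Task

Fit the orange can rest to the blue gauge stand: slide its forked tongue under the raised brass wing nut until the slot is fully home against the stud, then turn the wing nut clockwise until it clamps the tongue snugly, so that it takes a steady push of 5 to 6 N on the middle of a wing to turn it further, and no tighter. The three guard posts leave room for short arcs only: do not lean on them, do not ram the rest into the stand, and leave the other things on the bench where they are.

Things in the scene. Friction and masses are not known exactly. Their poses are not given: they have to be found in the camera images.
- stand: blue bed plate fixed to the bench, 280 x 120 x 20 mm (top at z = 20 mm). Origin: on the bench under the stud axis; x runs along the bed from the open end (x = -165) to the dial gauge block (x over 80, 72 mm high). The tongue goes in along +x between two guide rails, 7 mm high, inner faces at y = +/-22 from x = -32 to 28, flaring out to y = +/-31 at x = -54.
- stud (a point): point on the stud axis at the bed's top (z = 20 mm), axes as the stand. The stud is steel, 10 mm thick, its top at 62 mm above the bench.
- posts: three upright guard posts with red tips, 11 mm thick, from the bed to 65 mm above the bench, centred on a circle of 46 mm radius about the stud, at 0, 120 and 240 degrees from the stand's +x. Origin and axes as the stand's.
- nut: brass wing nut with spring washer, right-hand thread of 5 mm a turn: clockwise from above lowers it; stays where left. Origin: centre of its underside, on the stud axis; z up; two wings along its own +x and -x, 6 mm thick, tips 33 mm from the axis. Flange 34 mm wide, 4 mm high; hub 20 mm wide up to 18 mm. It starts 0.9 to 2.5 mm above the fitted tongue's top (z = 28 mm); how far it must turn differs each time.
- vrest: the can rest, loose, about 0.22 kg: orange block 32 (x) by 40 (y) by 45 mm high, V notch in its top, flat sides at y = +/-20 mm to grip; aluminium tongue 40 mm wide, 8 mm thick, flush with the underside, reaching along its +x to x = 92 mm, forked from x = 65 mm by a slot 14 mm wide, open at the tip. Origin: centre of the block's underside.
- slot (a point): point on the rest at its underside, 70 mm along +x from its origin: it lies on the stud axis when the slot's end touches the stud.
- can_a: full aluminium drink can, 66 mm wide, 122 mm high, standing; bystander. Origin: centre of its underside.
- can_b: full aluminium drink can, 66 mm wide, 122 mm high, standing; bystander. Origin: centre of its underside.
- can_c: full aluminium drink can, 66 mm wide, 122 mm high, standing; bystander. Origin: centre of its underside.
- can_end_a: loose aluminium can end, 54 mm wide, 7 mm thick, lying flat; bystander. Origin: centre of its underside.
- can_end_b: loose aluminium can end, 54 mm wide, 7 mm thick, lying flat; bystander. Origin: centre of its underside.
- caliper: caliper lying flat, about 190 x 45 x 12 mm; bystander. Origin: underside of its beam's middle.
- driver: orange-handled screwdriver lying flat; bystander. Origin: underside of its middle.
- wing (a point): centre of the nut's +x wing: an upright round paddle, 24 mm across, 6 mm thick, centred 21 mm from the axis and 21 mm above the nut's underside; the -x wing mirrors it. Pushed here the nut runs freely at 0 to 2 N until it touches the tongue; then it clamps harder by about 24 N per rad of turn and the push climbs with it. If the push is read at rest, it has sagged by a third or so.
Mind the look-alikes: they are no part of the job. Leave any green or purple look-alike of the vrest alone.

How it is judged:
On the way:
1. the slot is home against the stud, under the nut (horizontal distance between slot and stud below 0.004 m and height (world z) of vrest below 0.0225 m), for 0.2 s.
At the end, for the whole second after the job is handed in: The rest lies flat on the bed with its slot point within 4 mm (level) of the stud axis, the nut presses on the tongue with 6 to 25 N, and all is at rest (all of step 1 and angle between vrest's own z axis and vertical below 0.05 rad and contact force between nut and vrest between 6 and 25 N and linear speed of vrest below 0.02 m/s); the robot touches nothing.
It fails at once if the nut is overtightened (more than 30 N on the tongue) (contact force between nut and vrest above 30 N).
It fails at once if the robot pushes a guard post with more than 12 N (contact force between any of the fingers, the arm and posts above 12 N).
It fails at once if the rest is rammed or pressed into the stand with more than 40 N before the nut bears on it (contact force between vrest and stand above 40 N and contact force between nut and vrest below 1 N).
It fails at once if a bystander is moved by more than 20 mm (distance of any of can_a, can_b, can_c, can_end_a, can_end_b, caliper, driver from where it was at the start of the episode above 0.02 m).
It also fails if it takes over 72 s, if anything falls off the work surface, if the arm or the gripper's body presses on something with over 40 N, if the wrist force passes 120 N, or if a joint passes its speed limit or range.

## Working session

There is one attempt and no reset: what is moved stays moved. The work goes in short steps, Python scripts to look and compute and a tool call to move; the robot and the scene stay as the last step left them, time stands still between calls to the robot, and variables do not carry over. Pictures are saved under pics/ and viewed, and the job is handed in when it is done.

Besides the shell and the picture viewer there is one more tool, called after ">>>" as name(argument=value, ...) on one line, values as JSON. carry_out: Moves the arm, as the interface text tells. Its arguments: {"type":"object","properties":{"deltas":{"type":"array","items":{"type":"array","items":{"type":"number"}}},"hand":{"type":"number"},"force":{"type":"number"}},"required":["deltas"]}

```bash
ls; mkdir -p pics
cat > h.py <<'E'
import numpy as np, cv2
from scipy.spatial.transform import Rotation as R
from bench import bot
def snap(n,fn):
    c=bot.read_camera(n); cv2.imwrite('pics/'+fn+'.png',c['image'][:,:,::-1]); np.savez('pics/'+fn+'.npz',**{k:v for k,v in c.items() if k in('image','fovy','cx','cy','extrinsics')}); return c
def load(fn): return dict(np.load('pics/'+fn+'.npz'))
def K(c):
    f=210/np.tan(np.radians(float(c['fovy']))/2); return f,float(c['cx']),float(c['cy'])
def plane(c,u,v,z):
    f,cx,cy=K(c); E=np.array(c['extrinsics']); d=E[:3,:3]@np.array([(u-cx)/f,-(v-cy)/f,-1]); o=E[:3,3]
    return o+d*(z-o[2])/d[2]
def proj(c,p):
    f,cx,cy=K(c); E=np.array(c['extrinsics']); q=E[:3,:3].T@(np.array(p)-E[:3,3]); return cx+f*q[0]/-q[2], cy-f*q[1]/-q[2]
E
python3 - <<'E'
from h import *
for n in('side','top','wrist'):
    c=snap(n,n+'0'); print(n,{k:(v if k!='image' else 0) for k,v in c.items()})
print(bot.state())
E
```

```text
pics
side {'image': 0, 'fovy': 50.309448658350796, 'cx': 274.60157930009314, 'cy': 210.02982885030895, 'extrinsics': array([[-0.99449457,  0.04438224, -0.09492507,  0.47147981],
       [-0.10382084, -0.54012342,  0.83515743,  0.89241279],
       [-0.01420509,  0.84041473,  0.54175761,  0.64934084],
       [ 0.        ,  0.        ,  0.        ,  1.        ]])}
top {'image': 0, 'fovy': 50.449859240027536, 'cx': 287.4322553853957, 'cy': 211.83788592391537, 'extrinsics': array([[ 0.01179733,  0.99597885, -0.08880856,  0.4611721 ],
       [-0.9997458 ,  0.01004198, -0.0201865 , -0.02977744],
       [-0.01921351,  0.08902414,  0.99584414,  1.14476326],
       [ 0.        ,  0.        ,  0.        ,  1.        ]])}
wrist {'image': 0, 'fovy': 71.60345795612717, 'cx': 276.6608817347195, 'cy': 211.110159598251, 'extrinsics': array([[ 0.24851917, -0.92696178, -0.28103393,  0.05888743],
       [ 0.96862604,  0.23742471,  0.07343778,  0.52770049],
       [-0.00134962, -0.29046748,  0.95688391,  0.37388968],
       [ 0.        ,  0.        ,  0.        ,  1.        ]])}
{'time_s': 0.15, 'joint_pos': array([ 1.17404024e+00,  3.42537398e-01,  1.52474915e+00, -1.49805257e-05,
        1.27538954e+00, -1.45972840e-01]), 'joint_vel': array([-0.00217136, -0.00255964, -0.00141218, -0.00030689,  0.00022825,
        0.00111797]), 'joint_torque': array([ 1.03537874e-03, -4.33910108e+01, -2.46146482e+01, -2.51307929e-04,
        5.66019575e-03,  2.35362876e-05]), 'eef_pos': array([0.13014686, 0.5083282 , 0.23081564]), 'ee_rot': array([-3.92856465e-01, -3.11665327e+00,  1.64546452e-03]), 'force': array([-0.23086567,  0.28300703,  0.39408096]), 'wrist_torque': array([ 0.02059237, -0.01930367, -0.00878365]), 'grip_width': 0.08514073254850948}
```

View pics/top0.png

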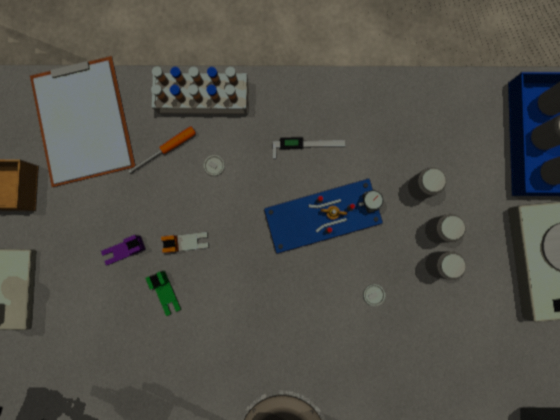

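View pics/side0.png

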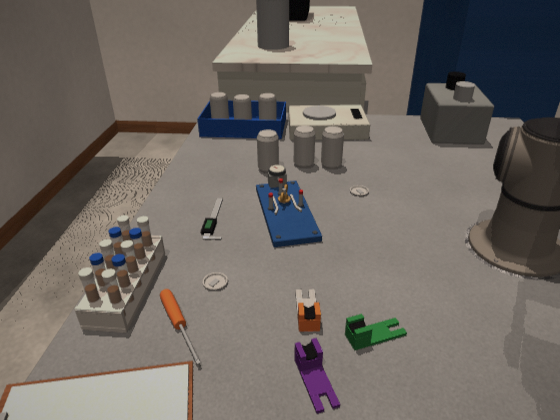

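View pics/wrist0.png

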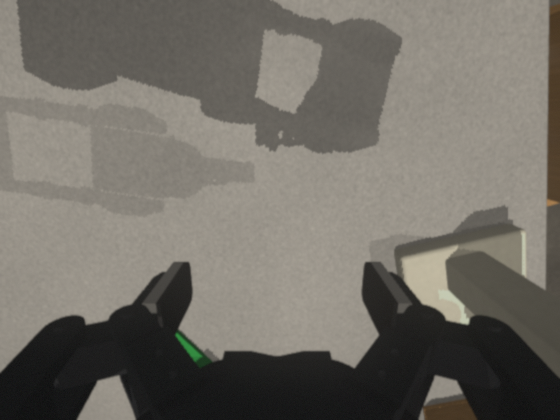

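Top view candidates for the rest: orange block with aluminium tongue (170,244), purple (122,250), green (163,292), and the orange driver handle (178,140). By the description I choose (170,244), checked in a close crop along with the stand.

Run:
```python
from h import *
c=load('top0'); im=c['image'][:,:,::-1]
a=cv2.resize(im[215:275,145:225],None,fx=5,fy=5,interpolation=cv2.INTER_CUBIC)
b=cv2.resize(im[170:260,255:395],None,fx=5,fy=5,interpolation=cv2.INTER_CUBIC)
cv2.imwrite('pics/c1.png',np.clip(a*1.5,0,255));cv2.imwrite('pics/c2.png',np.clip(b*1.5,0,255))
c=load('side0'); im=c['image'][:,:,::-1]
b=cv2.resize(im[155:250,245:330],None,fx=6,fy=6,interpolation=cv2.INTER_CUBIC)
cv2.imwrite('pics/c3.png',np.clip(b*1.5,0,255))
```

```text
[ WARN:0@0.652] global loadsave.cpp:1063 imwrite_ Unsupported depth image for selected encoder is fallbacked to CV_8U.
```

View pics/c1.png

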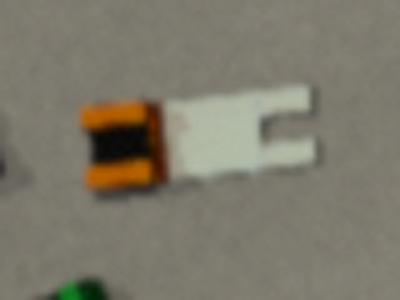

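View pics/c2.png

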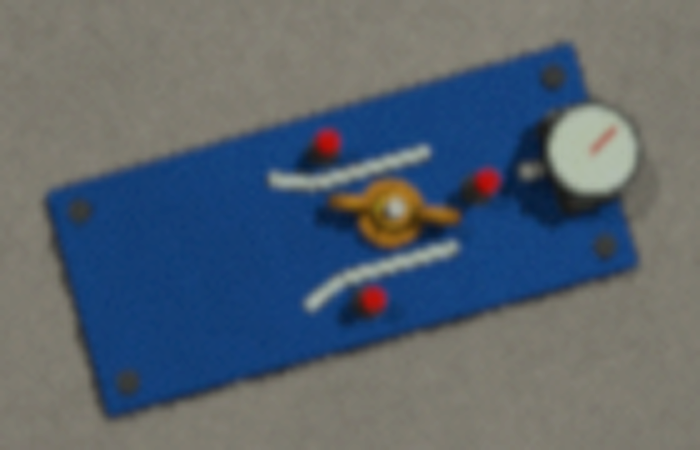

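View pics/c3.png

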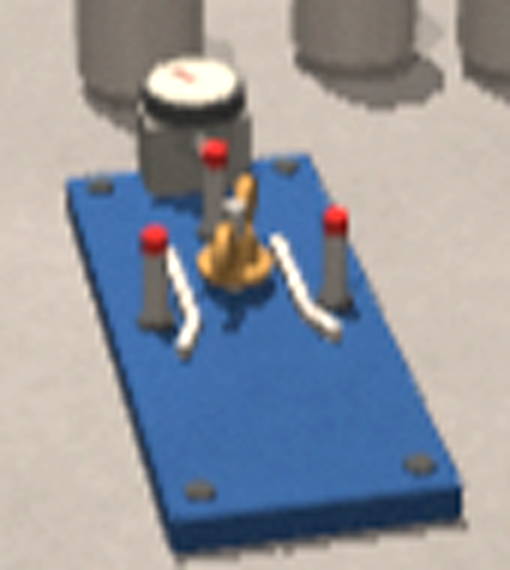

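The crops show the orange rest with the forked tongue pointing right (block ~ (169,244), tip ~ (207,240)). The stand's red tips are at (320,199), (352,206) and (329,230), and the stud is at (334,212). The choice is confirmed, so I measure next.

Run:
```python
from h import *
for n,(x0,x1,y0,y1) in {'top0':(255,395,170,260),'side0':(245,330,155,250)}.items():
    c=load(n); im=c['image']; hsv=cv2.cvtColor(im,cv2.COLOR_RGB2HSV)
    m=(((hsv[...,0]<5)|(hsv[...,0]>174))&(hsv[...,1]>170)&(hsv[...,2]>70)).astype(np.uint8)
    k,l,s,ce=cv2.connectedComponentsWithStats(m)
    P=[]
    for i in range(1,k):
        if s[i,4]>4 and x0<ce[i][0]<x1 and y0<ce[i][1]<y1:
            p=plane(c,*ce[i],0.063); P.append(p); print(n,ce[i],s[i,4],p.round(4))
    P=np.array(P)
    if len(P)==3:
        print('centre',P.mean(0), [np.linalg.norm((p-P.mean(0))[:2]) for p in P],[np.degrees(np.arctan2(*(p-P.mean(0))[[1,0]])) for p in P])
c=load('top0'); 
im=c['image']; hsv=cv2.cvtColor(im,cv2.COLOR_RGB2HSV)
m=((hsv[...,0]>100)&(hsv[...,0]<125)&(hsv[...,1]>130)).astype(np.uint8); m[:,:250]=0;m[:,400:]=0;m[:160]=0
cn=max(cv2.findContours(m,0,2)[0],key=cv2.contourArea)
hull=cv2.convexHull(cn); r=cv2.minAreaRect(cn); b=cv2.boxPoints(r); W=np.array([plane(c,*q,0.02)[:2] for q in b]); print(r); print(W.round(4), W.mean(0))
# rest
m=((hsv[...,0]>5)&(hsv[...,0]<20)&(hsv[...,1]>180)&(hsv[...,2]>90)).astype(np.uint8); m[:225]=0;m[265:]=0;m[:,:150]=0;m[:,215:]=0
r=cv2.minAreaRect(cv2.findNonZero(m)); print('orange',r); B=plane(c,*r[0],0.045); print(B)
for q in cv2.boxPoints(r): print(plane(c,*q,0.045).round(4))
m=((hsv[...,1]<45)&(hsv[...,2]>120)).astype(np.uint8); m[:225]=0;m[265:]=0;m[:,:160]=0;m[:,215:]=0
m=cv2.morphologyEx(m,cv2.MORPH_OPEN,np.ones((2,2)))
cv2.imwrite('pics/m.png',cv2.resize(m[215:275,145:225]*255,None,fx=5,fy=5))
r=cv2.minAreaRect(cv2.findNonZero(m)); print('tongue',r,plane(c,*r[0],0.008))
for q in cv2.boxPoints(r): print(plane(c,*q,0.008).round(4))
```

```text
top0 [319.91666667 198.33333333] 12 [ 0.5915 -0.0867  0.063 ]
top0 [351.66666667 206.08333333] 12 [ 0.5733 -0.164   0.063 ]
top0 [329.13333333 229.46666667] 15 [ 0.5158 -0.1094  0.063 ]
centre [ 0.56018692 -0.12005428  0.063     ] [np.float64(0.045741202581246906), np.float64(0.04583457608802991), np.float64(0.045671251606437056)] [np.float64(46.7588312628955), np.float64(-73.40973207695568), np.float64(166.57301770585622)]
side0 [280.45454545 180.18181818] 11 [ 0.5739 -0.1606  0.063 ]
side0 [300.61538462 191.61538462] 13 [ 0.5164 -0.1042  0.063 ]
side0 [270.38461538 194.61538462] 13 [ 0.5925 -0.083   0.063 ]
centre [ 0.56093733 -0.11593902  0.063     ] [np.float64(0.046537561905567335), np.float64(0.04606949462893836), np.float64(0.045666337215682105)] [np.float64(-73.81988561305121), np.float64(165.26916898383587), np.float64(46.23555372461733)]
((322.71697998046875, 215.50942993164062), (46.42787170410156, 110.16316986083984), 74.05460357666016)
[[ 0.5698  0.0542]
 [ 0.6498 -0.2141]
 [ 0.5364 -0.2456]
 [ 0.4574  0.0202]] [ 0.5533561  -0.09632091]
orange ((167.5345001220703, 243.413818359375), (15.197322845458984, 12.124641418457031), 85.2363510131836)
[0.47781288 0.2883268  0.045     ]
[0.4951 0.3056 0.045 ]
[0.4979 0.2756 0.045 ]
[0.4606 0.2711 0.045 ]
[0.4578 0.3011 0.045 ]
tongue ((194.6158447265625, 242.0426788330078), (12.368332862854004, 24.184507369995117), 83.6598129272461) [0.48266372 0.22957977 0.008     ]
[0.4946 0.2626 0.008 ]
[0.5021 0.201  0.008 ]
[0.4708 0.1967 0.008 ]
[0.4633 0.2581 0.008 ]
```

View pics/m.png

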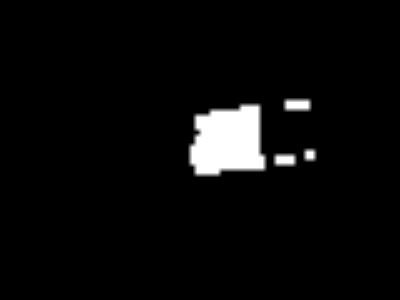

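```bash
cat >> h.py <<'E'
def goto(p,yaw):
    "tool-frame delta (cm,deg) to reach TCP p with tool y at yaw deg, tool down"
    s=bot.state(); Rc=R.from_rotvec(s['ee_rot']).as_matrix(); d=Rc.T@(np.array(p)-s['eef_pos'])
    a=np.radians(yaw); y=np.array([np.cos(a),np.sin(a),0]); z=np.array([0,0,-1.]); Rt=np.c_[np.cross(y,z),y,z]
    w=R.from_matrix(Rc.T@Rt).as_rotvec(degrees=True)
    print('t',round(s['time_s'],2),'delta cm',(d*100).round(2),'deg',w.round(2))
def st():
    s=bot.state(); Rc=R.from_rotvec(s['ee_rot']).as_matrix(); y=Rc[:,1]
    print('t',round(s['time_s'],2),'p',s['eef_pos'].round(4),'yaw',round(np.degrees(np.arctan2(y[1],y[0])),2),'z',Rc[:,2].round(4),'F',s['force'].round(2),'T',s['wrist_torque'].round(3),'w',round(s['grip_width'],4),'q',np.round(s['joint_pos'],2))
E
python3 -c "
from h import *
st();goto([.478,.29,.15],6)"
```

```text
t 0.15 p [0.1301 0.5083 0.2308] yaw 75.63 z [-4.e-04 -1.e-03 -1.e+00] F [-0.23  0.28  0.39] T [ 0.021 -0.019 -0.009] w 0.0851 q [ 1.17  0.34  1.52 -0.    1.28 -0.15]
t 0.15 delta cm [-39.12 -12.51   8.09] deg [-6.000e-02  3.000e-02  6.963e+01]
```

>>> carry_out(deltas=[[-3.3,-1.0,0.7,0,0,5.8],[-6.5,-2.1,1.3,0,0,11.6],[-9.8,-3.1,2.0,0,0,17.4],[-13.0,-4.2,2.7,0,0,23.2],[-16.3,-5.2,3.4,0,0,29.0],[-19.6,-6.3,4.0,0,0,34.8],[-22.8,-7.3,4.7,0,0,40.6],[-26.1,-8.3,5.4,0,0,46.4],[-29.3,-9.4,6.1,0,0,52.2],[-32.6,-10.4,6.7,0,0,58.0],[-35.9,-11.5,7.4,0,0,63.8],[-39.1,-12.5,8.1,0,0,69.6]])

```text
time_s: 1.15
eef_pos: [0.4791, 0.2888, 0.1493]
ee_rot: [2.107, 2.33, -0.002]
force: [-0.0, 0.2, -0.9]
grip_width: 0.0859
```

>>> carry_out(deltas=[[0,0,0,0,0,0],[0,0,0,0,0,0],[0,0,0,0,0,0]])

```text
time_s: 1.4
eef_pos: [0.4785, 0.2888, 0.149]
ee_rot: [-2.106, -2.33, 0.004]
force: [-0.9, 0.2, 0.3]
grip_width: 0.0853
```

```bash
python3 -c "
from h import *
st();c=snap('wrist','wrist1');print(c['extrinsics'].round(3));goto([.478,.29,.15],6)"
```

```text
t 1.4 p [0.4785 0.2888 0.149 ] yaw 5.77 z [-0.0022 -0.0014 -1.    ] F [-0.87  0.18  0.27] T [ 0.003 -0.053  0.008] w 0.0853 q [ 0.41  0.48  1.55 -0.    1.12  0.31]
[[ 0.995 -0.096 -0.028  0.472]
 [ 0.1    0.952  0.29   0.363]
 [-0.002 -0.291  0.957  0.292]
 [ 0.     0.     0.     1.   ]]
t 1.45 delta cm [ 0.07 -0.01 -0.06] deg [-0.1   0.06 -0.17]
```

View pics/wrist1.png

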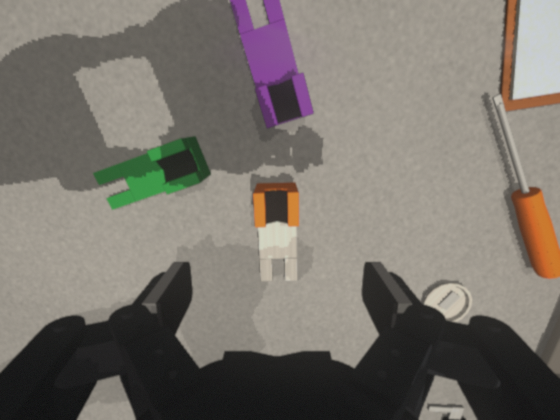

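Run:
```python
from h import *
c=load('wrist1'); im=c['image']; hsv=cv2.cvtColor(im,cv2.COLOR_RGB2HSV)
s=bot.state(); print('tcp px',proj(c,s['eef_pos']),'below',proj(c,[.4785,.2888,.045]))
m=((hsv[...,0]>5)&(hsv[...,0]<18)&(hsv[...,1]>150)&(hsv[...,2]>60)).astype(np.uint8); m[:,:230]=0;m[:,320:]=0
ys,xs=np.nonzero(m); print(xs.min(),xs.max(),ys.min(),ys.max())
t=((hsv[...,1]<45)&(hsv[...,2]>150)).astype(np.uint8); t[:,:230]=0;t[:,320:]=0;t[:170]=0;t[290:]=0
a=cv2.resize(im[170:300,220:340,::-1],None,fx=4.6,fy=4.6,interpolation=cv2.INTER_CUBIC); cv2.imwrite('pics/c4.png',a)
for v in range(183,284,6):
    mm=((m|t)>0)[v]; x=np.nonzero(mm)[0]
    if len(x): print(v,x.min(),x.max())
```

```text
tcp px (np.float64(275.37861803967394), np.float64(265.62741097329103)) below (np.float64(276.3722505730895), np.float64(210.80098822112467))
253 297 184 226
183 230 319
189 230 319
195 230 319
201 230 319
207 230 319
213 230 319
219 230 319
225 230 319
231 230 319
237 230 319
243 230 319
249 259 319
255 259 319
261 260 319
267 260 319
273 260 319
279 261 319
```

View pics/c4.png

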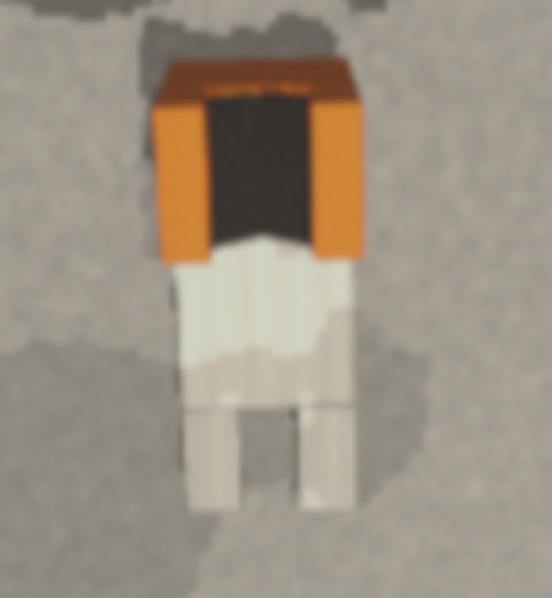

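Run:
```python
from h import *
c=load('wrist1')
g=lambda u,v,z: plane(c,220+u/4.6,170+v/4.6,z)
P=[g(*q,.045) for q in((153,105),(358,100),(363,258),(160,262))]; print(np.round(P,4),np.mean(P,0))
T=[g(*q,.008) for q in((190,510),(357,507))]; S=[g(*q,.008) for q in((240,407),(298,405))]
print(np.round(T,4),np.round(S,4))
B=np.mean(P,0);
for Q in(np.mean(T,0),np.mean(S,0)): d=Q-B; print(np.hypot(*d[:2]),np.degrees(np.arctan2(d[1],d[0])))
d=P[1]-P[0];print(np.degrees(np.arctan2(d[1],d[0]))-90)
```

```text
[[0.4568 0.303  0.045 ]
 [0.4953 0.3079 0.045 ]
 [0.5001 0.2765 0.045 ]
 [0.4606 0.2717 0.045 ]] [0.47824093 0.28979028 0.045     ]
[[0.4711 0.1958 0.008 ]
 [0.5107 0.2006 0.008 ]] [[0.4804 0.224  0.008 ]
 [0.4938 0.2258 0.008 ]]
0.09246099847685557 -82.13268295312598
0.06549023856789532 -82.2384886877778
-82.79375333338069
```

```bash
python3 -c "
from h import *
st();goto([.4782,.2898,.01],7.7)"
```

```text
t 1.45 p [0.4782 0.2893 0.1494] yaw 5.83 z [-0.0016 -0.0012 -1.    ] F [-0.19  0.71  0.29] T [ 0.041 -0.     0.003] w 0.0854 q [ 0.41  0.48  1.55 -0.    1.12  0.31]
t 1.45 delta cm [ 0.06  0.03 13.94] deg [-0.1   0.06 -1.87]
```

>>> carry_out(deltas=[[0,0,2.0,0,0,-1.9],[0.1,0,4.0,0,0,-1.9],[0.1,0,6.0,0,0,-1.9],[0.1,0,8.0,0,0,-1.9],[0.1,0,10.0,0,0,-1.9],[0.1,0,12.0,0,0,-1.9],[0.1,0,13.2,0,0,-1.9],[0.1,0,13.9,0,0,-1.9],[0.1,0,13.9,0,0,-1.9],[0.1,0,13.9,0,0,-1.9]])

```text
time_s: 2.28
eef_pos: [0.4776, 0.2909, 0.0109]
ee_rot: [-2.065, -2.368, 0.002]
force: [-0.5, -0.1, 1.3]
grip_width: 0.0855
```

>>> carry_out(deltas=[[0,0,0,0,0,0],[0,0,0,0,0,0],[0,0,0,0,0,0],[0,0,0,0,0,0],[0,0,0,0,0,0],[0,0,0,0,0,0]], hand=255, force=40)

```text
time_s: 2.78
eef_pos: [0.478, 0.2911, 0.0118]
ee_rot: [2.065, 2.367, -0.0]
force: [-0.6, -0.2, 6.8]
grip_width: 0.0399
```

>>> carry_out(deltas=[[0,0,0,0,0,0],[0,0,0,0,0,0],[0,0,0,0,0,0],[0,0,0,0,0,0]])

```text
time_s: 3.12
eef_pos: [0.4779, 0.291, 0.0118]
ee_rot: [2.065, 2.367, -0.001]
force: [-0.7, -0.6, 1.6]
grip_width: 0.0394
```

```bash
python3 -c "
from h import *
st();snap('wrist','wrist2')"
```

```text
t 3.12 p [0.4779 0.291  0.0118] yaw 7.81 z [-1.e-04 -4.e-04 -1.e+00] F [-0.66 -0.56  1.59] T [-0.043  0.097 -0.027] w 0.0394 q [ 0.41  0.66  1.67 -0.    0.81  0.27]
```

View pics/wrist2.png

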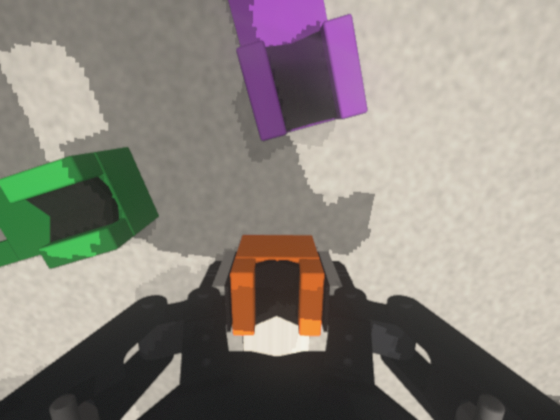

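>>> carry_out(deltas=[[0,0,-1.5,0,0,0],[0,0,-4.0,0,0,0],[0,0,-6.5,0,0,0],[0,0,-8.0,0,0,0],[0,0,-8.0,0,0,0]], force=60)

```text
time_s: 3.58
eef_pos: [0.4797, 0.2918, 0.0947]
ee_rot: [2.063, 2.366, 0.008]
force: [0.4, 0.8, -2.5]
grip_width: 0.0394
```

```bash
python3 -c "
from h import *
st();goto([.5175,.0248,.07],16.5)"
```

```text
t 3.58 p [0.4797 0.2918 0.0947] yaw 7.81 z [ 0.0052  0.002  -1.    ] F [ 0.37  0.79 -2.46] T [0.06  0.02  0.023] w 0.0394 q [ 0.41  0.55  1.61 -0.    0.98  0.27]
t 3.58 delta cm [-26.97   0.1    2.44] deg [ 0.32 -0.05 -8.69]
```

>>> carry_out(deltas=[[-2.0,0,0,0,0,-0.7],[-5.0,0,0,0,0,-1.6],[-8.0,0,0.2,0,0,-2.6],[-11.0,0,0.5,0,0,-3.6],[-14.0,0,1.0,0,0,-4.5],[-17.0,0.1,1.3,0,0,-5.5],[-20.0,0.1,1.7,0,0,-6.5],[-23.0,0.1,2.0,0,0,-7.5],[-25.5,0.1,2.2,0,0,-8.2],[-27.0,0.1,2.4,0.3,0,-8.7],[-27.0,0.1,2.4,0.3,0,-8.7],[-27.0,0.1,2.4,0.3,0,-8.7]])

```text
time_s: 4.58
eef_pos: [0.5168, 0.024, 0.0691]
ee_rot: [-1.881, -2.513, 0.0]
force: [-0.4, -0.0, -1.7]
grip_width: 0.0389
```

Run:
```python
from h import *
st();goto([.5175,.0248,.035],16.5)
for n in('top','side'): snap(n,n+'3')
st()
im=load('top3')['image'][:,:,::-1]; cv2.imwrite('pics/c5.png',cv2.resize(im[170:260,225:395],None,fx=4.6,fy=4.6,interpolation=cv2.INTER_CUBIC))
im=load('side3')['image'][:,:,::-1]; cv2.imwrite('pics/c6.png',cv2.resize(im[150:280,220:350],None,fx=4.5,fy=4.5,interpolation=cv2.INTER_CUBIC))
```

```text
t 4.58 p [0.5168 0.024  0.0691] yaw 16.39 z [-0.0022  0.0014 -1.    ] F [-0.36 -0.04 -1.67] T [-0.002 -0.045 -0.003] w 0.0389 q [-0.1   0.52  1.75  0.    0.87 -0.39]
t 4.58 delta cm [0.05 0.1  3.41] deg [-0.1  -0.11 -0.11]
t 4.68 p [0.5169 0.0253 0.0696] yaw 16.52 z [-0.0014  0.0013 -1.    ] F [-0.14  0.06 -2.16] T [0.046 0.047 0.052] w 0.0397 q [-0.1   0.52  1.75  0.    0.88 -0.39]
```

View pics/c5.png

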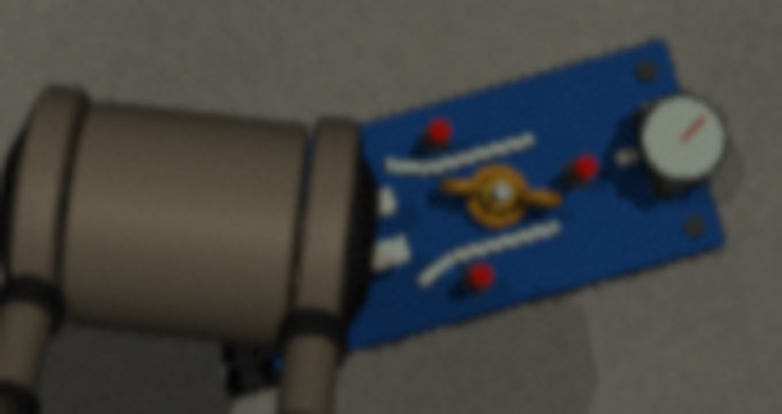

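View pics/c6.png

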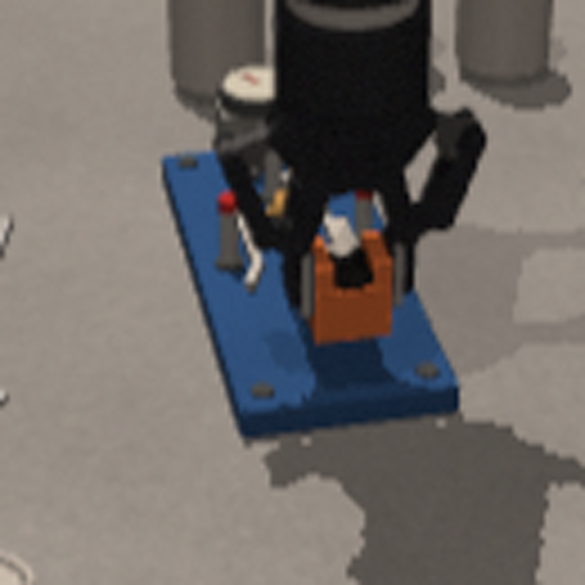

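Run:
```python
from h import *
c=load('top3'); im=c['image']; hsv=cv2.cvtColor(im,cv2.COLOR_RGB2HSV)
m=((hsv[...,1]<110)&(hsv[...,2]>75)).astype(np.uint8); 
print(hsv[205:232,303:318,2]); print(hsv[205:232,303:318,1])
u=np.array([.284,-.9588]);n=np.array([.9588,.284]);S=np.array([.5604,-.12])
o=np.array([.5169,.0253])+.001*u
for l in(20,7,-7,-20): print(l,proj(c,[*(o+.092*u+l/1000*n),.066]))
print('stud',proj(c,[*S,.062]))
```

```text
[[ 18  31  58  81  83  81 103 109 108 106 105 102  98  90  92]
 [ 15  20  47  75  78  74  94 106 114 118 118 117 116 110 109]
 [ 19  14  33  63  78  80  86  91  94  92  88  87  87  89  91]
 [ 17  13  22  50  78  84  86  86  84  81  77  76  76  78  81]
 [ 17  12  16  40  71  84  87  86  86  85  83  83  82  83  84]
 [ 17  10  14  29  60  83  93  89  87  86  86  87  85  84  83]
 [ 17  14  13  27  60  96 104  92  86  86  84  85  85  85  80]
 [ 15  14  12  28  71 114 117  99  89  86  85  85  85  85  77]
 [ 17  14  14  27  72 118 127 108  90  84  82  83  84  86  78]
 [ 17  13  15  27  73 119 129 109  86  80  79  78  83  85  79]
 [ 16  13  14  29  70 110 115  92  76  74  73  74  79  83  82]
 [ 17  12  13  26  56  82  89  79  73  74  72  72  76  83  84]
 [ 18  13  14  25  51  68  76  74  73  73  71  70  75  82  84]
 [ 15  13  11  28  51  68  72  73  72  73  71  73  75  81  84]
 [ 15  11  12  28  56  72  73  73  72  73  73  76  79  81  83]
 [ 16  12  14  32  59  73  74  75  80  82  80  81  84  84  85]
 [ 14  12  13  35  69  83  86  85  96 101  87  85  85  85  84]
 [ 15  11  16  46  85 102 105
[... 1938 characters left out ...]
  36  33  34  28  21  14  20  49 136 209 218 208]
 [ 20  36  29  31  26  22   9  19  56  93 131 189 207 209 165]
 [ 39  20  19   5   8  21  70 133 160 182 196 210 205 162  81]
 [ 70  21  67 100 107 144 191 208 203 214 213 207 165  77  20]
 [ 23  23 170 214 222 223 207 208 213 214 213 202 121  22   7]
 [ 21  78 167 207 215 214 213 210 217 214 217 206 131  41  24]]
20 (np.float64(308.152319048924), np.float64(209.94924006376758))
7 (np.float64(309.6356837790574), np.float64(215.0792273280113))
-7 (np.float64(311.2367822026729), np.float64(220.61637834360135))
-20 (np.float64(312.72689732520826), np.float64(225.76971079486987))
stud (np.float64(333.507791893798), np.float64(211.20910143097532))
```

```bash
python3 -c "
from h import *
st();goto([.5176,.0243,.034],16.5)"
```

```text
t 4.68 p [0.5169 0.0253 0.0696] yaw 16.52 z [-0.0014  0.0013 -1.    ] F [-0.14  0.06 -2.16] T [0.046 0.047 0.052] w 0.0397 q [-0.1   0.52  1.75  0.    0.88 -0.39]
t 4.68 delta cm [-0.12  0.05  3.56] deg [-0.05 -0.1   0.02]
```

>>> carry_out(deltas=[[0,0.05,0.8,0,0,0],[0,0.05,1.8,0,0,0],[0,0.05,2.6,0,0,0],[0,0.05,3.2,0,0,0],[0,0.05,3.5,0,0,0],[0,0.05,3.5,0,0,0],[0,0.05,3.5,0,0,0]])

```text
time_s: 5.27
eef_pos: [0.5173, 0.0255, 0.0345]
ee_rot: [-1.878, -2.516, -0.0]
force: [0.1, 0.1, -2.7]
grip_width: 0.0394
```

>>> carry_out(deltas=[[0,0,0.1,0,0,0],[0,0,0.15,0,0,0],[0,0,0.15,0,0,0]])

```text
time_s: 5.52
eef_pos: [0.5174, 0.0255, 0.0331]
ee_rot: [-1.878, -2.516, -0.001]
force: [-0.8, 1.0, -1.5]
grip_width: 0.0393
```

```bash
python3 -c "
from h import *
st();goto([.5176,.0243,.032],16.5)"
```

```text
t 5.52 p [0.5174 0.0255 0.0331] yaw 16.52 z [-0.0012  0.0013 -1.    ] F [-0.77  0.97 -1.5 ] T [ 0.075  0.084 -0.013] w 0.0393 q [-0.1   0.58  1.78  0.    0.79 -0.39]
t 5.52 delta cm [-0.12 -0.01  0.11] deg [-0.05 -0.09  0.02]
```

>>> carry_out(deltas=[[0,0,0.05,0,0,0],[0,0,0.1,0,0,0],[0,0,0.1,0,0,0]])

```text
time_s: 5.77
eef_pos: [0.5174, 0.0254, 0.0322]
ee_rot: [-1.878, -2.516, -0.001]
force: [1.7, -1.3, -1.9]
grip_width: 0.0391
```

>>> carry_out(deltas=[[0,0,0.05,0,0,0],[0,0,0.1,0,0,0],[0,0,0.1,0,0,0]])

```text
time_s: 6.02
eef_pos: [0.5175, 0.0255, 0.0318]
ee_rot: [-1.878, -2.517, -0.001]
force: [-2.1, 0.6, 4.7]
grip_width: 0.0393
```

```bash
python3 -c "
from h import *
st();goto([.5402,-.0519,.0318],16.5)"
```

```text
t 6.02 p [0.5175 0.0255 0.0318] yaw 16.52 z [-7.0e-04  1.2e-03 -1.0e+00] F [-2.11  0.62  4.65] T [-0.096  0.319 -0.049] w 0.0393 q [-0.1   0.58  1.78  0.    0.79 -0.39]
t 6.02 delta cm [-8.06 -0.02 -0.01] deg [-0.02 -0.08  0.02]
```

>>> carry_out(deltas=[[-0.5,0,0,0,0,0],[-1.0,0,0,0,0,0],[-1.5,0,0,0,0,0],[-2.0,0,0,0,0,0],[-2.5,0,0,0,0,0],[-3.0,0,0,0,0,0],[-3.0,0,0,0,0,0]])

```text
time_s: 6.6
eef_pos: [0.5266, -0.0046, 0.0318]
ee_rot: [-1.88, -2.517, -0.001]
force: [1.3, -2.4, 0.4]
grip_width: 0.0394
```

Run:
```python
from h import *
st();goto([.5402,-.0519,.0318],16.5)
snap('top','top4');snap('side','side4')
im=load('top4')['image'][:,:,::-1]; cv2.imwrite('pics/c7.png',cv2.resize(im[170:260,225:395],None,fx=4.6,fy=4.6,interpolation=cv2.INTER_CUBIC))
im=load('side4')['image'][:,:,::-1]; cv2.imwrite('pics/c8.png',cv2.resize(im[150:280,220:350],None,fx=4.5,fy=4.5,interpolation=cv2.INTER_CUBIC))
```

```text
t 6.6 p [ 0.5266 -0.0046  0.0318] yaw 16.47 z [ 0.e+00  6.e-04 -1.e+00] F [ 1.32 -2.41  0.38] T [-0.345 -0.061  0.049] w 0.0394 q [-0.15  0.59  1.75  0.    0.8  -0.44]
t 6.6 delta cm [-4.93 -0.03  0.  ] deg [ 0.01 -0.03 -0.03]
```

View pics/c7.png

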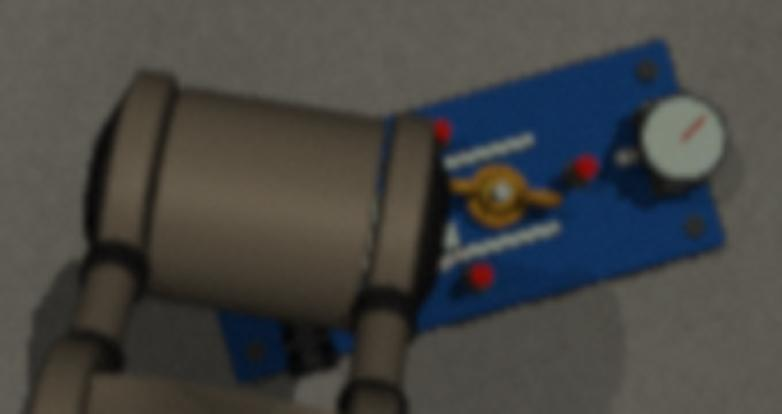

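View pics/c8.png

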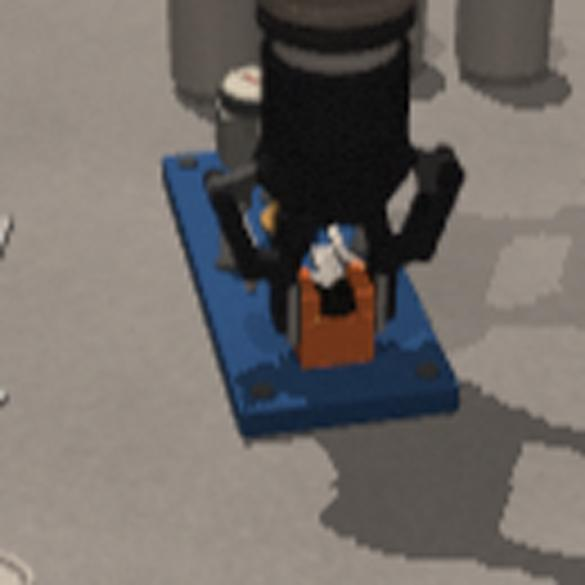

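>>> carry_out(deltas=[[-0.4,0,0,0,0,0],[-0.8,0,0,0,0,0],[-1.2,0,0,0,0,0],[-1.6,0,0,0,0,0],[-2.0,0,0,0,0,0],[-2.0,0,0,0,0,0]])

```text
time_s: 7.2
eef_pos: [0.5325, -0.0242, 0.0318]
ee_rot: [1.88, 2.516, 0.001]
force: [0.2, -2.2, 1.1]
grip_width: 0.0392
```

>>> carry_out(deltas=[[-0.4,0,0,0,0,0],[-0.8,0,0,0,0,0],[-1.2,0,0,0,0,0],[-1.6,0,0,0,0,0],[-1.6,0,0,0,0,0]])

```text
time_s: 7.62
eef_pos: [0.5374, -0.0405, 0.0318]
ee_rot: [1.88, 2.515, 0.0]
force: [-0.7, -0.8, 1.0]
grip_width: 0.0391
```

```bash
python3 -c "
from h import *
st();goto([.5402,-.0519,.0318],16.5)"
```

```text
t 7.62 p [ 0.5374 -0.0405  0.0318] yaw 16.45 z [ 1.e-03 -6.e-04 -1.e+00] F [-0.68 -0.81  1.02] T [-0.232 -0.007 -0.002] w 0.0391 q [-0.22  0.61  1.72 -0.    0.82 -0.5 ]
t 7.62 delta cm [-1.17 -0.05  0.01] deg [ 0.04  0.05 -0.05]
```

>>> carry_out(deltas=[[-0.2,0,0,0,0,0],[-0.4,-0.02,0,0,0,0],[-0.6,-0.03,0,0,0,0],[-0.8,-0.04,0,0,0,0],[-0.8,-0.04,0,0,0,0]])

```text
time_s: 8.03
eef_pos: [0.5393, -0.0487, 0.0318]
ee_rot: [1.88, 2.515, -0.0]
force: [-0.2, -0.2, 1.3]
grip_width: 0.0392
```

>>> carry_out(deltas=[[-0.1,0,0,0,0,0],[-0.2,0,0,0,0,0],[-0.2,0,0,0,0,0]])

```text
time_s: 8.28
eef_pos: [0.5399, -0.0507, 0.0318]
ee_rot: [1.88, 2.515, -0.0]
force: [-1.1, 0.8, 1.5]
grip_width: 0.0392
```

>>> carry_out(deltas=[[-0.1,0,0,0,0,0],[-0.15,0,0,0,0,0],[-0.15,0,0,0,0,0]])

```text
time_s: 8.53
eef_pos: [0.5401, -0.0514, 0.0319]
ee_rot: [1.881, 2.516, 0.001]
force: [-1.8, 6.4, 2.8]
grip_width: 0.0392
```

>>> carry_out(deltas=[[0.02,0,0,0,0,0],[0.02,0,0,0,0,0],[0.02,0,0,0,0,0]])

```text
time_s: 8.78
eef_pos: [0.54, -0.0513, 0.0319]
ee_rot: [1.881, 2.516, 0.001]
force: [-0.5, 1.9, 1.4]
grip_width: 0.0394
```

>>> carry_out(deltas=[[0,0,0,0,0,0],[0,0,0,0,0,0],[0,0,0,0,0,0],[0,0,0,0,0,0],[0,0,0,0,0,0],[0,0,0,0,0,0]], hand=100)

```text
time_s: 9.28
eef_pos: [0.54, -0.0514, 0.0318]
ee_rot: [1.881, 2.516, 0.0]
force: [-0.2, 0.4, -0.8]
grip_width: 0.0516
```

```bash
python3 -c "
from h import *
st()"
```

```text
t 9.28 p [ 0.54   -0.0514  0.0318] yaw 16.45 z [ 5.e-04  0.e+00 -1.e+00] F [-0.21  0.36 -0.76] T [ 0.033  0.016 -0.031] w 0.0516 q [-0.24  0.61  1.71  0.    0.82 -0.52]
```

>>> carry_out(deltas=[[0,0,-1.0,0,0,0],[0,0,-3.0,0,0,0],[0,0,-6.0,0,0,0],[0,0,-9.0,0,0,0],[0,0,-12.0,0,0,0],[0,0,-12.0,0,0,0]])

```text
time_s: 9.78
eef_pos: [0.5432, -0.052, 0.1586]
ee_rot: [1.874, 2.508, 0.007]
force: [0.3, -0.8, 0.0]
grip_width: 0.0517
```

Run:
```python
from h import *
st();goto([.5603,-.1195,.15],140)
snap('top','top5');snap('side','side5');snap('wrist','wrist5')
im=load('top5')['image'][:,:,::-1]; cv2.imwrite('pics/c7.png',cv2.resize(im[170:260,225:395],None,fx=4.6,fy=4.6,interpolation=cv2.INTER_CUBIC))
im=load('side5')['image'][:,:,::-1]; cv2.imwrite('pics/c8.png',cv2.resize(im[150:280,220:350],None,fx=4.5,fy=4.5,interpolation=cv2.INTER_CUBIC))
```

```text
t 9.78 p [ 0.5432 -0.052   0.1586] yaw 16.46 z [ 0.0115 -0.0027 -0.9999] F [ 0.31 -0.76  0.04] T [ 0.024 -0.028  0.002] w 0.0517 q [-0.24  0.44  1.58  0.    1.1  -0.52]
t 9.78 delta cm [-6.95 -0.28  0.9 ] deg [-2.0000e-02  8.3000e-01 -1.2354e+02]
```

View pics/c8.png

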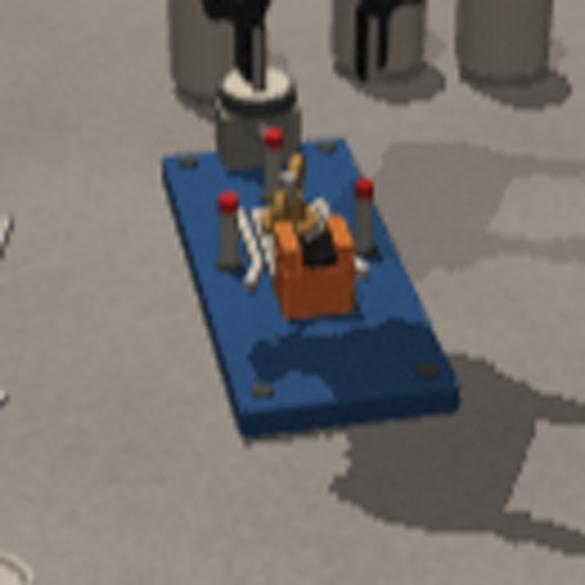

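View pics/wrist5.png

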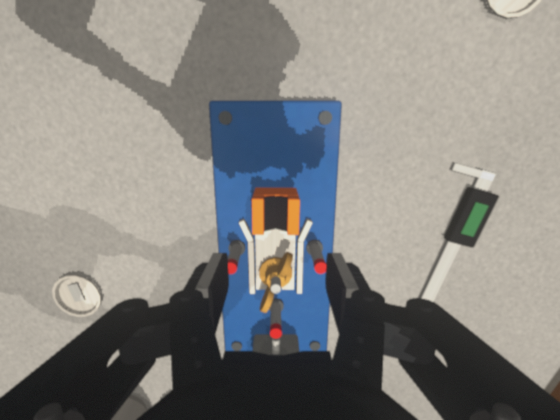

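Run:
```python
from h import *
c=load('wrist5'); im=c['image'][:,:,::-1]; cv2.imwrite('pics/c9.png',cv2.resize(im[180:345,215:340],None,fx=4.5,fy=3.6*1.25,interpolation=cv2.INTER_CUBIC)[:,:])
hsv=cv2.cvtColor(c['image'],cv2.COLOR_RGB2HSV)
m=(((hsv[...,0]<5)|(hsv[...,0]>174))&(hsv[...,1]>170)&(hsv[...,2]>90)).astype(np.uint8); m[:,:220]=0;m[:,335:]=0
k,l,s,ce=cv2.connectedComponentsWithStats(m); P=[]
for i in range(1,k):
    if s[i,4]>15: P.append(plane(c,*ce[i],.0615)); print(ce[i],s[i,4],P[-1].round(4))
P=np.array(P);C=P.mean(0);print(C,[np.linalg.norm(p-C) for p in P],[np.degrees(np.arctan2(*(p-C)[[1,0]])) for p in P])
```

```text
[231.2875 267.125 ] 80 [ 0.5165 -0.1101  0.0615]
[320.27722772 266.78217822] 101 [ 0.5931 -0.0873  0.0615]
[275.21782178 332.13861386] 101 [ 0.574  -0.1661  0.0615]
[ 0.56119924 -0.12115404  0.0615    ] [np.float64(0.04602827768015358), np.float64(0.04647555615965791), np.float64(0.04670502685937167)] [np.float64(166.07034699120106), np.float64(46.71725756976141), np.float64(-74.07983711918082)]
```

View pics/c9.png

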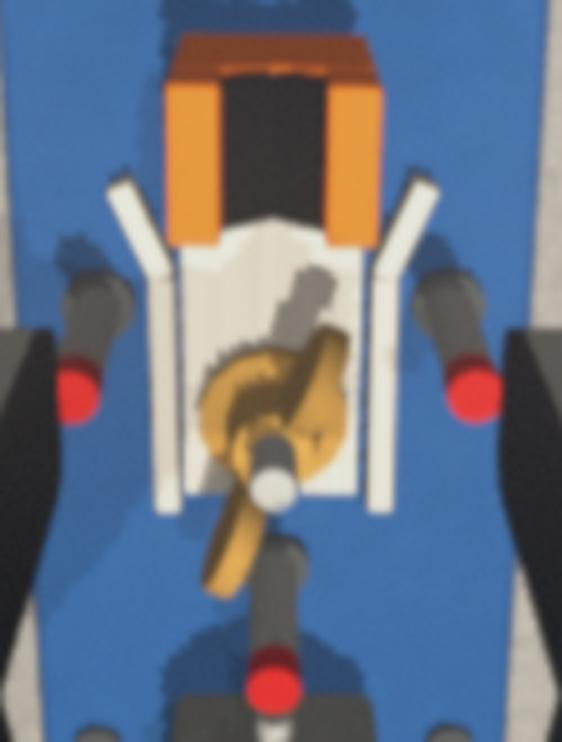

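Run:
```python
from h import *
c=load('wrist5')
a=plane(c,215+335/4.5,180+335/4.5,.055);b=plane(c,215+222/4.5,180+590/4.5,.055);s=plane(c,215+273/4.5,180+490/4.5,.062)
print(a,b,s,(a+b)/2,np.linalg.norm(a-b),np.degrees(np.arctan2(*(a-b)[[1,0]])))
c=load('top0')
a=plane(c,255+335/5,170+200/5,.055);b=plane(c,255+458/5,170+217/5,.055)
print(a,b,(a+b)/2,np.linalg.norm(a-b),np.degrees(np.arctan2(*(a-b)[[1,0]])))
print(plane(c,255+394/5,170+209/5,.062))
```

```text
[ 0.56411251 -0.08638043  0.055     ] [ 0.55851019 -0.15073994  0.055     ] [ 0.560905   -0.11993331  0.062     ] [ 0.56131135 -0.11856018  0.055     ] 0.06460288208178844 85.02510610185935
[ 0.56373541 -0.09240939  0.055     ] [ 0.55597798 -0.15258563  0.055     ] [ 0.55985669 -0.12249751  0.055     ] 0.06067418788824958 82.65440156716811
[ 0.55896279 -0.12071376  0.062     ]
```

```bash
python3 -c "
from h import *
st();goto([.5606,-.12,.15],142)"
```

```text
t 9.93 p [ 0.5398 -0.0513  0.1522] yaw 16.45 z [ 1.e-03 -1.e-04 -1.e+00] F [-0.23  0.35 -0.06] T [-0.041  0.011 -0.003] w 0.0515 q [-0.24  0.45  1.59  0.    1.1  -0.52]
t 9.93 delta cm [-7.18  0.05  0.22] deg [ 0.0000e+00  7.0000e-02 -1.2555e+02]
```

>>> carry_out(deltas=[[-1.0,0,0.1,0,0,-5],[-2.5,0,0.2,0,0,-10],[-4.0,0,0.2,0,0,-16],[-5.5,0,0.2,0,0,-22],[-6.8,0,0.2,0,0,-28],[-7.2,0,0.2,0,0,-34],[-7.2,0,0.2,0,0,-40],[-7.2,0,0.2,0,0,-46],[-7.2,0,0.2,0,0,-52],[-7.2,0,0.2,0,0,-58],[-7.2,0,0.2,0,0,-62],[-7.2,0,0.2,0,0,-65]], hand=147, force=40)

```text
time_s: 10.93
eef_pos: [0.5592, -0.1201, 0.1485]
ee_rot: [-0.228, -3.131, -0.001]
force: [0.1, -0.2, 0.3]
grip_width: 0.0363
```

```bash
python3 -c "
from h import *
st();goto([.5606,-.12,.15],142)"
```

```text
t 10.93 p [ 0.5592 -0.1201  0.1485] yaw 81.66 z [-0.0024  0.0011 -1.    ] F [ 0.13 -0.24  0.28] T [ 0.003 -0.023 -0.016] w 0.0363 q [-0.35  0.5   1.51  0.    1.13 -1.77]
t 10.93 delta cm [-0.13  0.03 -0.15] deg [  0.11  -0.11 -60.34]
```

>>> carry_out(deltas=[[-0.1,0,-0.1,0,0,-6],[-0.1,0,-0.1,0,0,-12],[-0.1,0,-0.1,0,0,-18],[-0.1,0,-0.1,0,0,-24],[-0.1,0,-0.1,0,0,-30],[-0.1,0,-0.1,0,0,-36],[-0.1,0,-0.1,0,0,-42],[-0.1,0,-0.1,0,0,-48],[-0.1,0,-0.1,0,0,-54],[-0.1,0,-0.1,0,0,-60],[-0.1,0,-0.1,0,0,-60],[-0.1,0,-0.1,0,0,-60]])

```text
time_s: 11.93
eef_pos: [0.5596, -0.12, 0.1483]
ee_rot: [1.363, -2.827, -0.006]
force: [-0.3, -0.3, 0.5]
grip_width: 0.0364
```

Run:
```python
from h import *
st();goto([.5606,-.12,.10],142)
snap('wrist','wrist6');snap('side','side6')
st()
im=load('side6')['image'][:,:,::-1]; cv2.imwrite('pics/c8.png',cv2.resize(im[130:260,220:350],None,fx=4.5,fy=4.5,interpolation=cv2.INTER_CUBIC))
```

```text
t 11.93 p [ 0.5596 -0.12    0.1483] yaw 141.48 z [-0.0048  0.0019 -1.    ] F [-0.31 -0.26  0.55] T [-0.025 -0.012 -0.025] w 0.0364 q [-0.35  0.51  1.51  0.    1.14 -2.81]
t 11.93 delta cm [-0.07 -0.1   4.82] deg [ 0.28 -0.08 -0.52]
t 12.03 p [ 0.5598 -0.1201  0.1487] yaw 141.49 z [-0.0038  0.0016 -1.    ] F [-0.5  -0.19 -0.66] T [ 0.006 -0.045  0.011] w 0.0363 q [-0.35  0.51  1.51  0.    1.14 -2.81]
```

View pics/wrist6.png

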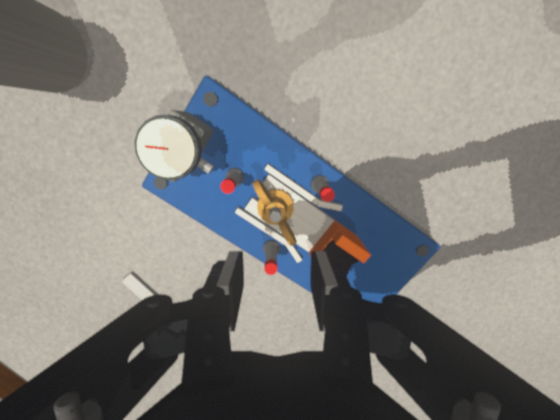

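View pics/c8.png

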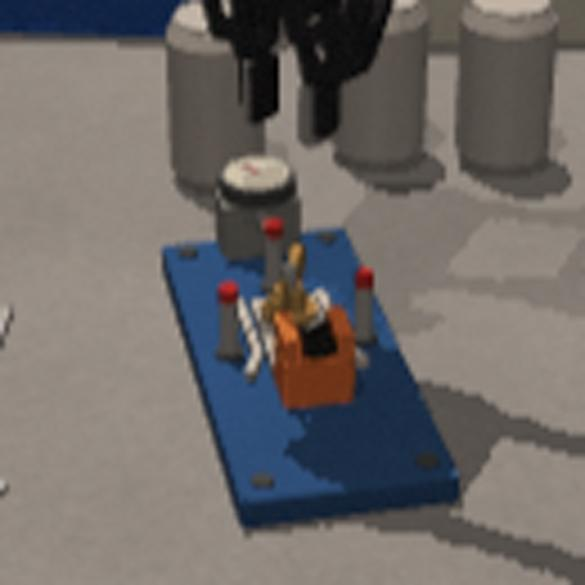

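Run:
```python
from h import *
c=load('wrist6'); hsv=cv2.cvtColor(c['image'],cv2.COLOR_RGB2HSV)
m=(((hsv[...,0]<5)|(hsv[...,0]>174))&(hsv[...,1]>170)&(hsv[...,2]>90)).astype(np.uint8); m[:,:210]=0;m[:,345:]=0
k,l,s,ce=cv2.connectedComponentsWithStats(m); P=[]
for i in range(1,k):
    if s[i,4]>15: P.append(plane(c,*ce[i],.0615)); print(ce[i],s[i,4],P[-1].round(4))
P=np.array(P);C=P.mean(0);print(C,[np.linalg.norm(p-C) for p in P],[np.degrees(np.arctan2(*(p-C)[[1,0]])) for p in P])
print(proj(c,[.5605,-.12,.062]))
s=bot.state();print('tcp',proj(c,s['eef_pos']))
im=c['image'][:,:,::-1];cv2.imwrite('pics/c9.png',cv2.resize(im[160:320,200:360],None,fx=3.7,fy=3.7,interpolation=cv2.INTER_CUBIC))
```

```text
[227.62121212 185.66666667] 132 [ 0.5744 -0.1636  0.0615]
[326.62601626 193.71544715] 123 [ 0.5161 -0.1085  0.0615]
[270.46391753 267.82474227] 97 [ 0.5936 -0.085   0.0615]
[ 0.56136189 -0.11903154  0.0615    ] [np.float64(0.04641006341732477), np.float64(0.04647803534410227), np.float64(0.04682471524846088)] [np.float64(-73.64116016962656), np.float64(166.90178994420174), np.float64(46.558483664064354)]
(np.float64(275.0176711181361), np.float64(215.89688070532526))
tcp (np.float64(275.69603080596625), np.float64(263.7975147216446))
```

View pics/c9.png

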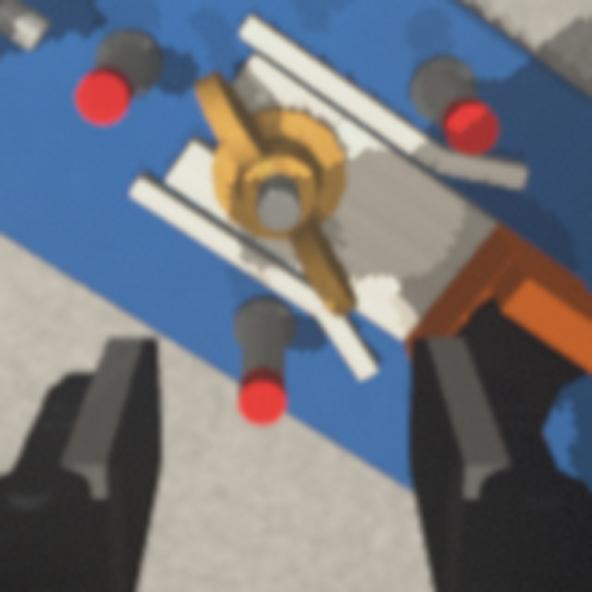

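```bash
python3 -c "
from h import *
goto([.5607,-.1201,.08],142)"
```

```text
t 12.03 delta cm [-0.06 -0.09  6.87] deg [ 0.23 -0.06 -0.51]
```

>>> carry_out(deltas=[[-0.1,-0.1,1.5,0.2,0,-0.5],[-0.1,-0.1,3.5,0.2,0,-0.5],[-0.1,-0.1,5.5,0.2,0,-0.5],[-0.1,-0.1,6.9,0.2,0,-0.5],[-0.1,-0.1,6.9,0.2,0,-0.5],[-0.1,-0.1,6.9,0.2,0,-0.5],[-0.1,-0.1,6.9,0.2,0,-0.5]])

```text
time_s: 12.62
eef_pos: [0.5615, -0.12, 0.0806]
ee_rot: [1.376, -2.824, 0.002]
force: [-0.4, 0.1, 0.2]
grip_width: 0.0361
```

Run:
```python
from h import *
st();goto([.5607,-.1201,.046],142)
snap('wrist','wrist7');snap('side','side7')
im=load('side7')['image'][:,:,::-1]; cv2.imwrite('pics/c8.png',cv2.resize(im[130:260,220:350],None,fx=4.5,fy=4.5,interpolation=cv2.INTER_CUBIC))
```

```text
t 12.62 p [ 0.5615 -0.12    0.0806] yaw 141.95 z [ 1.e-04 -1.e-03 -1.e+00] F [-0.44  0.15  0.16] T [0.076 0.001 0.038] w 0.0361 q [-0.34  0.59  1.58 -0.    0.98 -2.82]
t 12.62 delta cm [0.06 0.07 3.46] deg [-0.04 -0.04 -0.05]
```

View pics/wrist7.png

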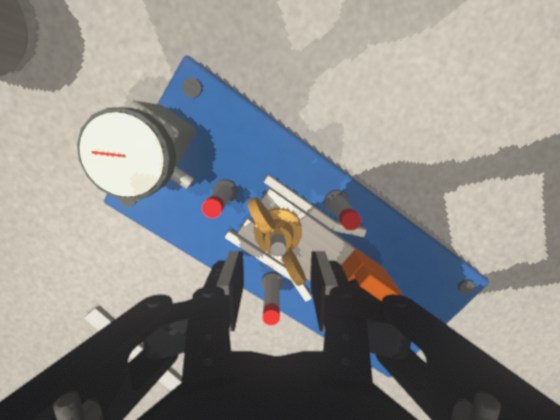

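View pics/c8.png

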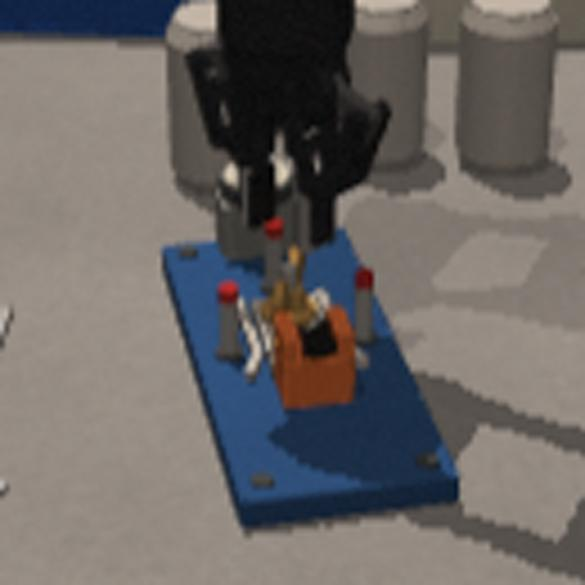

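>>> carry_out(deltas=[[0.05,0.05,0.6,0,0,0],[0.05,0.05,1.2,0,0,0],[0.05,0.05,1.8,0,0,0],[0.05,0.05,2.2,0,0,0],[0.05,0.05,2.2,0,0,0],[0.05,0.05,2.2,0,0,0]])

```text
time_s: 13.22
eef_pos: [0.5608, -0.1201, 0.0585]
ee_rot: [1.376, -2.824, 0.002]
force: [0.1, 0.0, -0.6]
grip_width: 0.0361
```

```bash
python3 -c "
from h import *
st();goto([.5607,-.1201,.046],142)"
```

```text
t 13.22 p [ 0.5608 -0.1201  0.0585] yaw 141.97 z [ 1.e-04 -1.e-03 -1.e+00] F [ 0.08  0.03 -0.58] T [ 0.002 -0.003  0.035] w 0.0361 q [-0.34  0.61  1.6  -0.    0.93 -2.82]
t 13.22 delta cm [0.   0.01 1.25] deg [-0.04 -0.04 -0.03]
```

>>> carry_out(deltas=[[0,0,0.4,0,0,0],[0,0,0.8,0,0,0],[0,0,1.2,0,0,0],[0,0,1.2,0,0,0],[0,0,1.2,0,0,0]])

```text
time_s: 13.63
eef_pos: [0.5606, -0.1201, 0.0461]
ee_rot: [1.376, -2.823, 0.001]
force: [-0.0, 0.3, 0.1]
grip_width: 0.0364
```

Run:
```python
from h import *
st();goto([.5607,-.1201,.046],110)
snap('wrist','wrist8');snap('side','side8');st()
im=load('side8')['image'][:,:,::-1]; cv2.imwrite('pics/c8.png',cv2.resize(im[130:260,220:350],None,fx=4.5,fy=4.5,interpolation=cv2.INTER_CUBIC))
```

```text
t 13.63 p [ 0.5606 -0.1201  0.0461] yaw 141.96 z [-5.e-04 -7.e-04 -1.e+00] F [-0.01  0.31  0.07] T [-0.048 -0.026  0.007] w 0.0364 q [-0.34  0.63  1.61 -0.    0.9  -2.82]
t 13.63 delta cm [-0.   -0.01  0.01] deg [-2.000e-02 -5.000e-02  3.196e+01]
t 13.73 p [ 0.5609 -0.1202  0.0465] yaw 141.97 z [ 2.e-04 -1.e-03 -1.e+00] F [-0.37  0.67 -0.47] T [-0.017 -0.002 -0.031] w 0.0361 q [-0.34  0.63  1.61 -0.    0.9  -2.82]
```

View pics/wrist8.png

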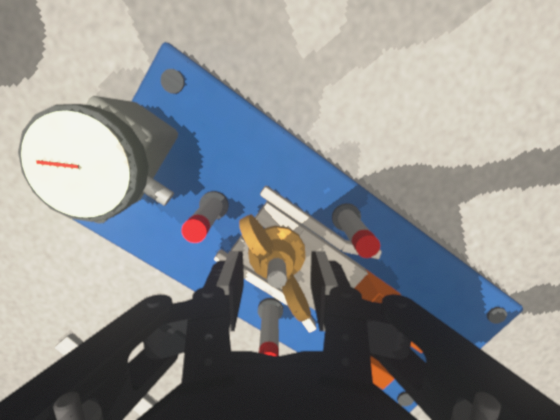

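View pics/c8.png

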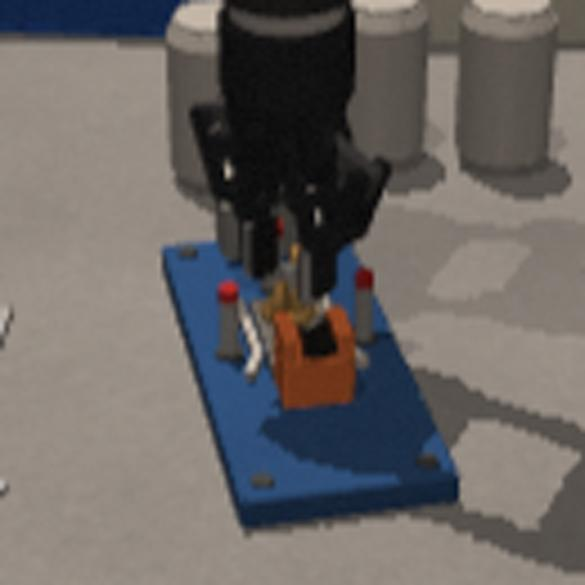

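>>> carry_out(deltas=[[0,0,0,0,0,5],[0,0,0,0,0,10],[0,0,0,0,0,15],[0,0,0,0,0,20],[0,0,0,0,0,24],[0,0,0,0,0,28]])

```text
time_s: 14.23
eef_pos: [0.5606, -0.1202, 0.0467]
ee_rot: [0.647, -3.074, 0.002]
force: [-1.2, -0.3, -0.6]
grip_width: 0.0358
```

Run:
```python
from h import *
st();goto([.5607,-.1201,.046],110)
snap('wrist','wrist9');st()
```

```text
t 14.23 p [ 0.5606 -0.1202  0.0467] yaw 113.77 z [-2.0e-04 -1.1e-03 -1.0e+00] F [-1.16 -0.27 -0.57] T [-0.102  0.213  0.026] w 0.0358 q [-0.34  0.63  1.61 -0.    0.9  -2.33]
t 14.23 delta cm [-0.01  0.01  0.07] deg [-0.06 -0.03  3.77]
t 14.28 p [ 0.5607 -0.1202  0.0467] yaw 113.54 z [-0.     -0.0011 -1.    ] F [ 0.62 -0.52  0.14] T [ 0.016  0.027 -0.005] w 0.0361 q [-0.34  0.63  1.61 -0.    0.9  -2.33]
```

View pics/wrist9.png

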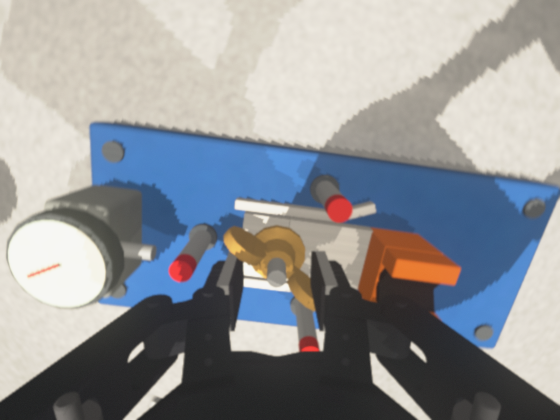

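>>> carry_out(deltas=[[0,0,0,0,0,5],[0,0,0,0,0,10],[0,0,0,0,0,15],[0,0,0,0,0,20],[0,0,0,0,0,25]])

```text
time_s: 14.7
eef_pos: [0.5607, -0.1202, 0.0467]
ee_rot: [-0.044, -3.141, 0.002]
force: [0.6, -0.0, -1.4]
grip_width: 0.036
```

Run:
```python
from h import *
st();goto([.5607,-.1201,.046],80)
snap('wrist','wrist10');st()
```

```text
t 14.7 p [ 0.5607 -0.1202  0.0467] yaw 88.4 z [-1.0e-04 -1.2e-03 -1.0e+00] F [ 0.61 -0.03 -1.36] T [-0.032  0.052  0.059] w 0.036 q [-0.34  0.63  1.61 -0.    0.9  -1.89]
t 14.7 delta cm [-0.    0.01  0.07] deg [-0.07  0.    8.4 ]
t 14.75 p [ 0.5607 -0.1202  0.0468] yaw 88.11 z [ 1.0e-04 -1.2e-03 -1.0e+00] F [0.16 1.04 0.14] T [0.    0.038 0.034] w 0.0363 q [-0.34  0.63  1.61 -0.    0.9  -1.88]
```

View pics/wrist10.png

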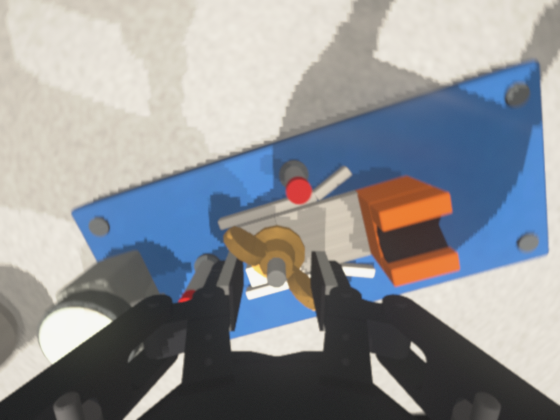

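>>> carry_out(deltas=[[0,0,0,0,0,5],[0,0,0,0,0,10],[0,0,0,0,0,15],[0,0,0,0,0,20]])

```text
time_s: 15.08
eef_pos: [0.5608, -0.1203, 0.0468]
ee_rot: [0.598, 3.084, -0.002]
force: [-0.9, -0.7, -0.4]
grip_width: 0.0367
```

```bash
cat >> h.py <<'E'
def avg(n=6,S=(.5607,-.1201)):
    "read n force samples (camera calls pass 0.05 s each); moment about stud axis"
    A=[]
    for i in range(n):
        s=bot.state(); Rc=R.from_rotvec(s['ee_rot']).as_matrix(); y=Rc[:,1]
        d=s['eef_pos'][:2]-np.array(S); F=s['force']; 
        A.append([*F,s['wrist_torque'][2],s['wrist_torque'][2]+d[0]*F[1]-d[1]*F[0],np.degrees(np.arctan2(y[1],y[0])),*(s['eef_pos']*1000)])
        if i<n-1: bot.read_camera('side')
    A=np.array(A); print('t',round(s['time_s'],2)); print('mean',A.mean(0).round(3)); print('std',A.std(0).round(3)); print('first',A[0].round(3))
E
python3 -c "
from h import *
avg()"
```

```text
t 15.33
mean [-1.26000e-01 -3.06000e-01 -1.32000e-01  2.30000e-02  2.30000e-02
  6.81780e+01  5.60883e+02 -1.20253e+02  4.69000e+01]
std [0.538 0.21  0.359 0.042 0.042 0.215 0.029 0.013 0.036]
first [-9.07000e-01 -6.84000e-01 -3.81000e-01  8.20000e-02  8.20000e-02
  6.80620e+01  5.60838e+02 -1.20267e+02  4.68450e+01]
```

```bash
cat >> h.py <<'E'
def nxt(yaw,off=-.0015,S=(.5607,-.1201),z=.0455):
    a=np.radians(yaw+90); goto([S[0]+off*np.cos(a),S[1]+off*np.sin(a),z],yaw)
E
python3 -c "
from h import *
nxt(62)"
```

```text
t 15.33 delta cm [-0.13 -0.01  0.14] deg [-0.05  0.05  6.32]
```

>>> carry_out(deltas=[[-0.07,0,0.1,0,0,3],[-0.13,0,0.1,0,0,6],[-0.13,0,0.1,0,0,6]])

```text
time_s: 15.58
eef_pos: [0.562, -0.1207, 0.0459]
ee_rot: [0.75, 3.05, -0.002]
force: [0.3, 0.0, 0.2]
grip_width: 0.036
```

```bash
cat >> h.py <<'E'
def tan(n=4):
    A=[]
    for i in range(n):
        s=bot.state(); Rc=R.from_rotvec(s['ee_rot']).as_matrix(); f=Rc.T@s['force']; y=Rc[:,1]
        A.append([*f,(Rc.T@s['wrist_torque'])[2],np.degrees(np.arctan2(y[1],y[0]))])
        if i<n-1: bot.read_camera('side')
    A=np.array(A); print('t',round(s['time_s'],2),'toolF xyz, Tz, yaw',A.mean(0).round(3),'std',A.std(0).round(2),'p',s['eef_pos'].round(4))
E
python3 -c "
from h import *
tan();nxt(56)"
```

```text
t 15.73 toolF xyz, Tz, yaw [-2.1700e-01  7.3000e-02  1.8300e-01 -3.0000e-02  6.2461e+01] std [0.2  0.36 0.73 0.01 0.06] p [ 0.5621 -0.1207  0.0459]
t 15.73 delta cm [ 0.   -0.03  0.04] deg [-0.05  0.06  6.48]
```

>>> carry_out(deltas=[[0,0,0,0,0,3],[0,0,0,0,0,6.5],[0,0,0,0,0,6.5]])

```text
time_s: 15.98
eef_pos: [0.562, -0.1206, 0.0459]
ee_rot: [0.919, 3.003, -0.002]
force: [-0.9, 0.9, -0.7]
grip_width: 0.0361
```

```bash
python3 -c "
from h import *
tan();nxt(50)"
```

```text
t 16.13 toolF xyz, Tz, yaw [7.4100e-01 9.5000e-02 7.3000e-02 7.0000e-03 5.6096e+01] std [0.33 0.59 0.36 0.03 0.08] p [ 0.5621 -0.1207  0.0459]
t 16.13 delta cm [-0.   -0.04  0.04] deg [-0.04  0.07  6.14]
```

>>> carry_out(deltas=[[0,0,0,0,0,3],[0,0,0,0,0,6],[0,0,0,0,0,6]])

```text
time_s: 16.38
eef_pos: [0.562, -0.1207, 0.0459]
ee_rot: [1.071, 2.953, -0.002]
force: [-0.6, 1.2, -0.2]
grip_width: 0.036
```

```bash
python3 -c "
from h import *
tan();nxt(44)"
```

```text
t 16.53 toolF xyz, Tz, yaw [ 6.6400e-01  3.7100e-01  6.1900e-01 -2.5000e-02  5.0241e+01] std [0.36 0.31 0.48 0.01 0.06] p [ 0.5621 -0.1207  0.0459]
t 16.53 delta cm [-0.   -0.06  0.04] deg [-0.03  0.07  6.27]
```

>>> carry_out(deltas=[[0,-0.03,0,0,0,3],[0,-0.06,0,0,0,6],[0,-0.06,0,0,0,6]])

```text
time_s: 16.78
eef_pos: [0.5619, -0.1212, 0.046]
ee_rot: [1.22, 2.893, -0.001]
force: [0.1, -0.3, -0.9]
grip_width: 0.0362
```

```bash
python3 -c "
from h import *
tan();nxt(38)"
```

```text
t 16.93 toolF xyz, Tz, yaw [ 3.9200e-01 -4.7000e-02  4.6500e-01 -2.1000e-02  4.4372e+01] std [0.43 0.46 0.32 0.03 0.06] p [ 0.5618 -0.1213  0.046 ]
t 16.93 delta cm [ 0.02 -0.01  0.05] deg [-0.02  0.09  6.4 ]
```

>>> carry_out(deltas=[[0,0,0,0,0,3],[0,0,0,0,0,6],[0,0,0,0,0,6]])

```text
time_s: 17.18
eef_pos: [0.5618, -0.1213, 0.046]
ee_rot: [1.367, 2.827, -0.002]
force: [-0.5, 1.4, 0.5]
grip_width: 0.0362
```

```bash
python3 -c "
from h import *
tan();nxt(32)"
```

```text
t 17.33 toolF xyz, Tz, yaw [ 6.7400e-01  8.2000e-02 -1.0300e-01 -1.1000e-02  3.8504e+01] std [0.71 0.55 0.28 0.03 0.06] p [ 0.5618 -0.1214  0.046 ]
t 17.33 delta cm [ 0.02 -0.03  0.05] deg [-0.01  0.1   6.54]
```

>>> carry_out(deltas=[[0,0,0,0,0,3],[0,0,0,0,0,6],[0,0,0,0,0,6]])

```text
time_s: 17.58
eef_pos: [0.5618, -0.1213, 0.046]
ee_rot: [1.51, 2.753, -0.002]
force: [-0.9, 0.2, -0.9]
grip_width: 0.0363
```

```bash
python3 -c "
from h import *
tan();nxt(26)"
```

```text
t 17.73 toolF xyz, Tz, yaw [ 6.2100e-01 -6.0000e-02  2.5500e-01  1.0000e-03  3.2634e+01] std [0.44 0.36 0.72 0.03 0.07] p [ 0.5619 -0.1215  0.046 ]
t 17.73 delta cm [ 0.03 -0.04  0.05] deg [-0.    0.11  6.67]
```

>>> carry_out(deltas=[[0,-0.03,0,0,0,3],[0,-0.04,0,0,0,6.5],[0,-0.04,0,0,0,6.5]])

```text
time_s: 17.98
eef_pos: [0.5617, -0.1217, 0.0461]
ee_rot: [1.661, 2.665, -0.001]
force: [-0.4, 0.3, -0.5]
grip_width: 0.0364
```

```bash
python3 -c "
from h import *
tan();nxt(20)"
```

```text
t 18.13 toolF xyz, Tz, yaw [ 9.7000e-02  9.4000e-02  2.0500e-01 -2.5000e-02  2.6269e+01] std [0.41 0.25 0.19 0.04 0.08] p [ 0.5616 -0.1218  0.0461]
t 18.13 delta cm [ 0.04 -0.02  0.06] deg [0.01 0.12 6.31]
```

>>> carry_out(deltas=[[0.02,-0.02,0,0,0,3],[0.02,-0.03,0,0,0,6],[0.02,-0.03,0,0,0,6]])

```text
time_s: 18.38
eef_pos: [0.5614, -0.1218, 0.0461]
ee_rot: [1.794, 2.576, -0.001]
force: [0.2, 0.2, -0.4]
grip_width: 0.0362
```

```bash
python3 -c "
from h import *
tan();nxt(14)"
```

```text
t 18.53 toolF xyz, Tz, yaw [ 0.381  0.095  0.28  -0.028 20.414] std [0.35 0.23 0.58 0.02 0.06] p [ 0.5613 -0.1219  0.0462]
t 18.53 delta cm [ 0.04 -0.01  0.07] deg [0.04 0.13 6.44]
```

>>> carry_out(deltas=[[0.02,0,0,0,0,3],[0.03,0,0,0,0,6],[0.03,0,0,0,0,6]])

```text
time_s: 18.78
eef_pos: [0.5613, -0.1215, 0.0462]
ee_rot: [1.923, 2.481, -0.001]
force: [0.6, 0.7, -0.7]
grip_width: 0.036
```

```bash
python3 -c "
from h import *
tan();nxt(8);c=snap('wrist','wrist11')
cv2.imwrite('pics/c10.png',cv2.resize(c['image'][190:330,170:400,::-1],None,fx=3.3,fy=3.3))"
```

```text
t 18.93 toolF xyz, Tz, yaw [ 0.302  0.505  0.617  0.017 14.546] std [0.34 0.46 0.3  0.02 0.06] p [ 0.5612 -0.1216  0.0462]
t 18.93 delta cm [ 0.01 -0.03  0.07] deg [0.05 0.13 6.58]
```

View pics/c10.png

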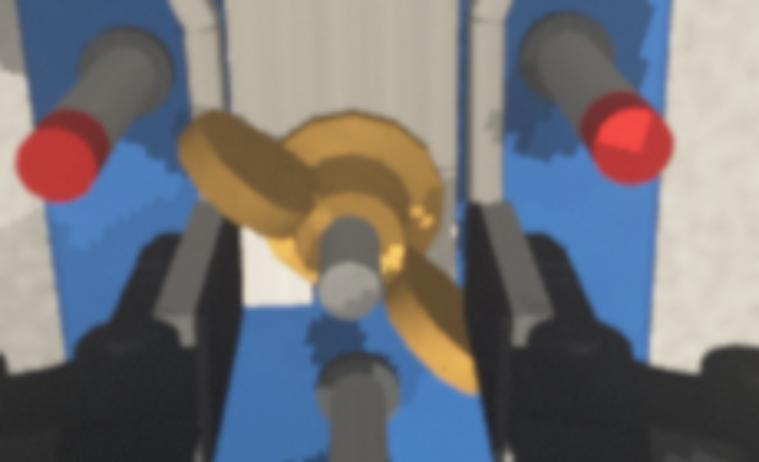

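The wrist crop shows the nut following the fingers: stud at (276,277), wings between them, and both fingers clear of the posts. I keep going.

>>> carry_out(deltas=[[0,-0.02,0,0,0,3],[0.01,-0.03,0.03,0,0,6.5],[0.01,-0.03,0.03,0,0,6.5]])

```text
time_s: 19.23
eef_pos: [0.5612, -0.1216, 0.046]
ee_rot: [2.059, 2.369, -0.001]
force: [1.0, 0.9, 0.4]
grip_width: 0.0365
```

```bash
python3 -c "
from h import *
tan();nxt(2)"
```

```text
t 19.38 toolF xyz, Tz, yaw [ 0.44   0.947 -0.293 -0.022  8.139] std [0.2  0.22 0.29 0.02 0.08] p [ 0.5611 -0.1217  0.046 ]
t 19.38 delta cm [ 0.02 -0.03  0.05] deg [0.09 0.14 6.18]
```

>>> carry_out(deltas=[[0,-0.02,0,0,0,3],[0.01,-0.03,0.03,0,0,6],[0.01,-0.03,0.03,0,0,6]])

```text
time_s: 19.63
eef_pos: [0.5611, -0.1216, 0.0459]
ee_rot: [2.177, 2.261, 0.0]
force: [1.5, 0.4, 1.1]
grip_width: 0.0363
```

```bash
python3 -c "
from h import *
tan();nxt(-4)"
```

```text
t 19.78 toolF xyz, Tz, yaw [ 0.613  1.441 -1.083 -0.051  2.286] std [0.48 0.15 0.59 0.03 0.07] p [ 0.561  -0.1217  0.0459]
t 19.78 delta cm [ 0.01 -0.04  0.04] deg [0.13 0.14 6.32]
```

>>> carry_out(deltas=[[0,0,0,0,0,2],[0,-0.02,0,0,0,4],[0,-0.02,0,0,0,4]])

```text
time_s: 20.03
eef_pos: [0.561, -0.1216, 0.0459]
ee_rot: [2.251, 2.187, 0.0]
force: [2.1, 1.1, 0.4]
grip_width: 0.0359
```

```bash
python3 -c "
from h import *
tan(8);nxt(-6)"
```

```text
t 20.38 toolF xyz, Tz, yaw [ 1.343  2.274 -0.506 -0.03  -1.607] std [0.48 0.47 0.35 0.04 0.03] p [ 0.561  -0.1217  0.0459]
t 20.38 delta cm [ 0.01 -0.04  0.04] deg [0.16 0.13 4.36]
```

>>> carry_out(deltas=[[0,0,0,0,0,1.0],[0,0,0,0,0,2.0]])

```text
time_s: 20.55
eef_pos: [0.561, -0.1216, 0.0459]
ee_rot: [2.29, 2.146, 0.001]
force: [2.0, 1.2, 0.6]
grip_width: 0.0359
```

```bash
python3 -c "
from h import *
tan(1);tan(6);nxt(-6)"
```

```text
t 20.55 toolF xyz, Tz, yaw [ 1.311  1.949 -0.564 -0.046 -3.728] std [0. 0. 0. 0. 0.] p [ 0.561  -0.1216  0.0459]
t 20.8 toolF xyz, Tz, yaw [ 1.92   2.154 -0.309 -0.063 -3.689] std [0.35 0.24 0.26 0.02 0.06] p [ 0.561  -0.1217  0.0459]
t 20.8 delta cm [ 0.01 -0.04  0.04] deg [0.16 0.13 2.37]
```

>>> carry_out(deltas=[[0,0,0,0,0,1.0],[0,0,0,0,0,2.0]])

```text
time_s: 20.97
eef_pos: [0.561, -0.1217, 0.0459]
ee_rot: [2.327, 2.105, 0.001]
force: [2.8, 1.4, -0.1]
grip_width: 0.0362
```

```bash
python3 -c "
from h import *
tan(1);tan(8);nxt(-8)"
```

```text
t 20.97 toolF xyz, Tz, yaw [ 1.712  2.593  0.083 -0.053 -5.73 ] std [0. 0. 0. 0. 0.] p [ 0.561  -0.1217  0.0459]
t 21.32 toolF xyz, Tz, yaw [ 1.871  2.003 -0.566 -0.051 -5.675] std [0.22 0.53 0.46 0.03 0.06] p [ 0.5609 -0.1218  0.0459]
t 21.32 delta cm [ 0.01 -0.05  0.04] deg [0.16 0.12 2.37]
```

>>> carry_out(deltas=[[0,0,0,0,0,0.7],[0,0,0,0,0,1.4]])

```text
time_s: 21.48
eef_pos: [0.561, -0.1217, 0.0459]
ee_rot: [2.352, 2.077, 0.001]
force: [2.3, 2.3, -0.1]
grip_width: 0.0364
```

>>> carry_out(deltas=[[0,0,0,0,0,0.7],[0,0,0,0,0,1.4]])

```text
time_s: 21.65
eef_pos: [0.561, -0.1216, 0.0459]
ee_rot: [2.379, 2.047, 0.001]
force: [2.0, 2.5, 0.3]
grip_width: 0.0359
```

```bash
python3 -c "
from h import *
tan(1);tan(3);tan(4);nxt(-10);c=snap('wrist','wrist12')
cv2.imwrite('pics/c10.png',cv2.resize(c['image'][190:330,170:400,::-1],None,fx=3.3,fy=3.3))"
```

```text
t 21.65 toolF xyz, Tz, yaw [ 2.76   1.609 -0.253 -0.077 -8.576] std [0. 0. 0. 0. 0.] p [ 0.561  -0.1216  0.0459]
t 21.75 toolF xyz, Tz, yaw [ 2.268  2.033 -0.629 -0.061 -8.576] std [0.65 0.4  0.33 0.02 0.03] p [ 0.5609 -0.1217  0.0459]
t 21.9 toolF xyz, Tz, yaw [ 2.409  2.207 -0.921 -0.058 -8.509] std [0.18 0.23 0.2  0.03 0.02] p [ 0.561  -0.1217  0.0459]
t 21.9 delta cm [ 0.   -0.06  0.04] deg [0.17 0.11 1.5 ]
```

View pics/c10.png

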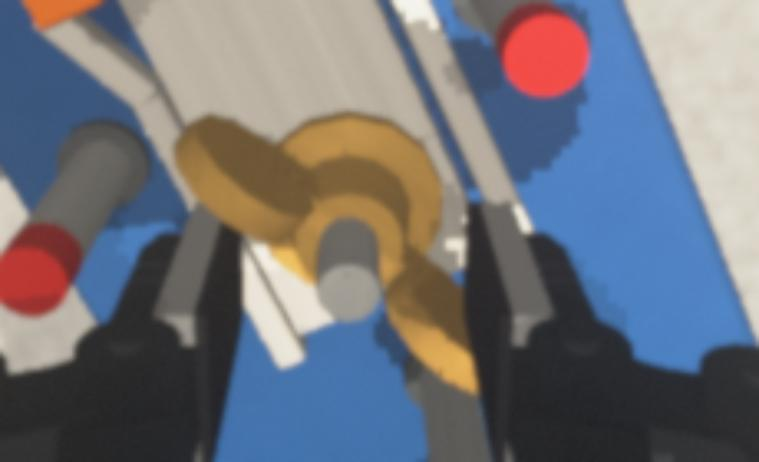

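>>> carry_out(deltas=[[0,0,0,0,0,1.0],[0,0,0,0,0,2.0]])

```text
time_s: 22.12
eef_pos: [0.561, -0.1217, 0.0459]
ee_rot: [2.414, 2.005, 0.001]
force: [2.3, 2.1, 0.8]
grip_width: 0.0359
```

```bash
python3 -c "
from h import *
tan(1);tan(4);tan(10);nxt(-12)"
```

```text
t 22.12 toolF xyz, Tz, yaw [  2.502   1.85   -0.828  -0.089 -10.595] std [0. 0. 0. 0. 0.] p [ 0.561  -0.1217  0.0459]
t 22.27 toolF xyz, Tz, yaw [  2.249   2.076  -0.486  -0.076 -10.577] std [0.17 0.29 0.25 0.01 0.05] p [ 0.5609 -0.1217  0.0459]
t 22.72 toolF xyz, Tz, yaw [  2.306   1.845  -0.523  -0.067 -10.493] std [0.44 0.68 0.39 0.02 0.  ] p [ 0.5609 -0.1217  0.0459]
t 22.72 delta cm [ 0.   -0.05  0.04] deg [0.17 0.11 1.51]
```

>>> carry_out(deltas=[[0,0,0,0,0,1.0],[0,0,0,0,0,2.0]])

```text
time_s: 22.88
eef_pos: [0.561, -0.1217, 0.0459]
ee_rot: [2.449, 1.962, 0.001]
force: [2.4, 1.4, 0.5]
grip_width: 0.0362
```

```bash
python3 -c "
from h import *
tan(1);tan(12);nxt(-12)"
```

```text
t 22.88 toolF xyz, Tz, yaw [  1.895   2.047  -0.455  -0.105 -12.59 ] std [0. 0. 0. 0. 0.] p [ 0.561  -0.1217  0.0459]
t 23.43 toolF xyz, Tz, yaw [  2.152   1.69   -0.556  -0.051 -12.52 ] std [0.64 0.46 0.46 0.04 0.05] p [ 0.5609 -0.1217  0.0459]
t 23.43 delta cm [ 0.   -0.06  0.04] deg [ 0.17  0.1  -0.49]
```

```bash
python3 -c "
from h import *
c=snap('wrist','wrist13')
cv2.imwrite('pics/c10.png',cv2.resize(c['image'][190:350,150:400,::-1],None,fx=3.2,fy=3.2))"
```

```text
(no output)
```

View pics/c10.png

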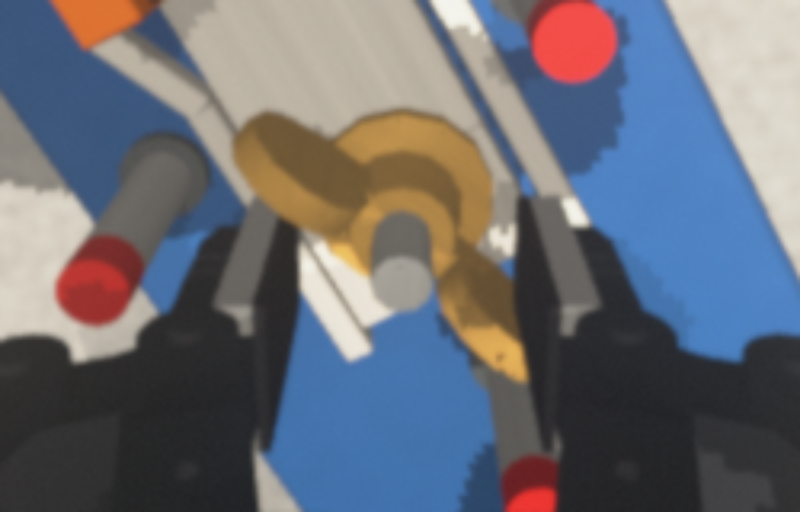

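>>> carry_out(deltas=[[0,0,0,0,0,-4],[-0.1,0,0,0,0,-9],[-0.2,0,0,0,0,-9],[-0.2,0,0,0,0,-9]])

```text
time_s: 23.82
eef_pos: [0.5599, -0.124, 0.0457]
ee_rot: [2.289, 2.148, -0.001]
force: [0.7, 0.1, 0.0]
grip_width: 0.0363
```

```bash
python3 -c "
from h import *
tan(8);nxt(-8.4,off=-.0035)"
```

```text
t 24.17 toolF xyz, Tz, yaw [-0.45  -0.101 -0.275 -0.004 -3.594] std [0.43 0.52 0.37 0.03 0.05] p [ 0.5604 -0.1237  0.0459]
t 24.17 delta cm [ 0.01 -0.02  0.04] deg [0.15 0.12 4.87]
```

>>> carry_out(deltas=[[0,0,0,0,0,2],[0,0,0,0,0,4],[0,0,0,0,0,4]])

```text
time_s: 24.42
eef_pos: [0.5605, -0.1235, 0.0459]
ee_rot: [2.361, 2.067, 0.001]
force: [0.3, 0.0, -0.0]
grip_width: 0.0359
```

```bash
python3 -c "
from h import *
tan(5);nxt(-8.4,off=-.0035)"
```

```text
t 24.62 toolF xyz, Tz, yaw [ 3.000e-03  2.130e-01  1.220e-01  1.100e-02 -7.509e+00] std [0.69 0.33 0.3  0.01 0.05] p [ 0.5605 -0.1236  0.0459]
t 24.62 delta cm [ 0.   -0.03  0.04] deg [0.16 0.12 0.92]
```

>>> carry_out(deltas=[[0,0,0,0,0,0.5],[0,0,0,0,0,1]])

```text
time_s: 24.78
eef_pos: [0.5606, -0.1234, 0.0459]
ee_rot: [2.378, 2.048, 0.001]
force: [0.8, 1.1, -0.2]
grip_width: 0.0365
```

```bash
python3 -c "
from h import *
tan(1);tan(6);nxt(-9.4,off=-.0035)"
```

```text
t 24.78 toolF xyz, Tz, yaw [ 1.177  0.652  0.152 -0.077 -8.509] std [0. 0. 0. 0. 0.] p [ 0.5606 -0.1234  0.0459]
t 25.03 toolF xyz, Tz, yaw [ 1.721  0.796  0.092 -0.036 -8.496] std [0.31 0.4  0.33 0.02 0.03] p [ 0.5605 -0.1235  0.0459]
t 25.03 delta cm [-0.01 -0.04  0.04] deg [0.17 0.1  0.93]
```

>>> carry_out(deltas=[[0,0,0,0,0,0.5],[0,0,0,0,0,0.8]])

```text
time_s: 25.2
eef_pos: [0.5607, -0.1233, 0.0459]
ee_rot: [2.392, 2.032, 0.001]
force: [1.0, 2.2, -0.1]
grip_width: 0.0358
```

```bash
python3 -c "
from h import *
tan(1);tan(6)"
```

```text
t 25.2 toolF xyz, Tz, yaw [ 2.332  0.631  0.088 -0.078 -9.313] std [0. 0. 0. 0. 0.] p [ 0.5607 -0.1233  0.0459]
t 25.45 toolF xyz, Tz, yaw [ 2.549  1.185  0.201 -0.057 -9.287] std [0.51 0.56 0.26 0.04 0.02] p [ 0.5607 -0.1234  0.0459]
```

>>> carry_out(deltas=[[0,0,0,0,0,0.5],[0,0,0,0,0,0.8]])

```text
time_s: 25.62
eef_pos: [0.5607, -0.1233, 0.0459]
ee_rot: [2.406, 2.015, 0.001]
force: [2.2, 2.8, -0.2]
grip_width: 0.0359
```

```bash
python3 -c "
from h import *
tan(1);tan(6)"
```

```text
t 25.62 toolF xyz, Tz, yaw [  3.191   1.698   0.18   -0.108 -10.11 ] std [0. 0. 0. 0. 0.] p [ 0.5607 -0.1233  0.0459]
t 25.87 toolF xyz, Tz, yaw [  3.416   1.472   0.571  -0.08  -10.085] std [0.32 0.49 0.46 0.03 0.02] p [ 0.5607 -0.1233  0.0459]
```

>>> carry_out(deltas=[[0,0,0,0,0,0.5],[0,0,0,0,0,0.8]])

```text
time_s: 26.03
eef_pos: [0.5607, -0.1233, 0.0459]
ee_rot: [2.42, 1.998, 0.001]
force: [1.3, 3.0, 0.5]
grip_width: 0.036
```

```bash
python3 -c "
from h import *
tan(1);tan(3);tan(4)"
```

```text
t 26.03 toolF xyz, Tz, yaw [  3.164   0.753  -0.552  -0.065 -10.911] std [0. 0. 0. 0. 0.] p [ 0.5607 -0.1233  0.0459]
t 26.13 toolF xyz, Tz, yaw [  3.42    1.074   0.108  -0.105 -10.905] std [0.39 0.28 0.48 0.03 0.01] p [ 0.5606 -0.1233  0.0459]
t 26.28 toolF xyz, Tz, yaw [  3.369   1.049   0.474  -0.087 -10.872] std [0.48 0.47 0.35 0.04 0.01] p [ 0.5607 -0.1233  0.0459]
```

The push levels off at about 3.6–4 N at rest, which is roughly 5.5 N in motion given the stated sag of a third. I stop turning here, back off and lift.

>>> carry_out(deltas=[[0,0,0,0,0,-3],[0.1,0,0,0,0,-7],[0.3,0,0,0,0,-12],[0.3,0,0,0,0,-16],[0.3,0,0,0,0,-16]])

```text
time_s: 26.7
eef_pos: [0.5608, -0.1209, 0.0459]
ee_rot: [2.115, 2.319, -0.001]
force: [-0.7, -0.1, 0.7]
grip_width: 0.0362
```

>>> carry_out(deltas=[[0,0,-1,0,0,0],[0,0,-2.5,0,0,0],[0,0,-4.5,0,0,0],[0,0,-7.5,0,0,0],[0,0,-10.5,0,0,0],[0,0,-10.5,0,0,0],[0,0,-10.5,0,0,0]])

```text
time_s: 27.28
eef_pos: [0.5615, -0.1213, 0.1535]
ee_rot: [2.114, 2.313, 0.001]
force: [0.5, -0.9, -0.4]
grip_width: 0.0364
```

Run:
```python
from h import *
st()
c=snap('wrist','wrist14'); cv2.imwrite('pics/c9.png',cv2.resize(c['image'][150:345,180:370,::-1],None,fx=3,fy=3,interpolation=cv2.INTER_CUBIC))
im=snap('side','side14')['image'][:,:,::-1]; cv2.imwrite('pics/c8.png',cv2.resize(im[130:260,220:350],None,fx=4.5,fy=4.5,interpolation=cv2.INTER_CUBIC))
st()
```

```text
t 27.28 p [ 0.5615 -0.1213  0.1535] yaw 5.17 z [ 0.0063 -0.0047 -1.    ] F [ 0.5  -0.91 -0.43] T [ 0.058  0.056 -0.001] w 0.0364 q [-0.34  0.5   1.5  -0.    1.13 -0.43]
t 27.38 p [ 0.56   -0.1206  0.1506] yaw 5.21 z [ 0.001  -0.0027 -1.    ] F [-0.32  0.07  0.13] T [-0.039  0.005  0.019] w 0.0363 q [-0.34  0.5   1.51 -0.    1.13 -0.43]
```

View pics/c9.png

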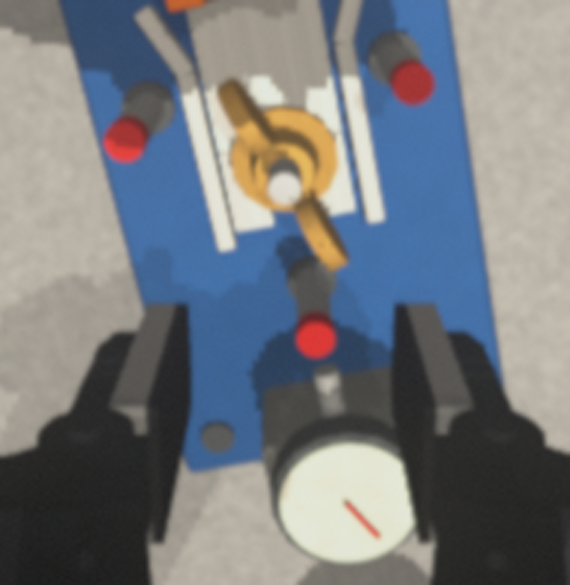

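View pics/c8.png

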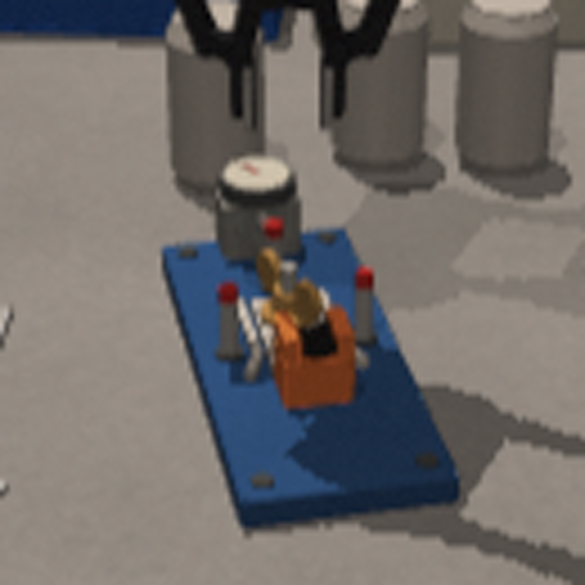

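Run:
```python
from h import *
c=load('wrist14'); g=lambda u,v,z: plane(c,180+u/3,150+v/3,z)
a=g(230,90,.053);b=g(340,262,.053);s=g(285,185,.062);t1=g(237,234,.028);t2=g(354,211,.028)
print('wing',np.degrees(np.arctan2(*(a-b)[[1,0]])),np.linalg.norm(a-b),(a+b)/2,s)
u=np.array([.284,-.9588]);n=np.array([.9588,.284])
for t in(t1,t2): print((t-s)[:2]@u,(t-s)[:2]@n)
```

```text
wing 126.5381005540794 0.06128685913627466 [ 0.5614646  -0.11945075  0.053     ] [ 0.56088929 -0.11863347  0.062     ]
0.023711417044986017 -0.020792685102301325
0.023499942968807214 0.01813890917915033
```

```bash
python3 -c "
from h import *
st();print(bot.hand_in());st()"
```

```text
t 27.38 p [ 0.56   -0.1206  0.1506] yaw 5.21 z [ 0.001  -0.0027 -1.    ] F [-0.32  0.07  0.13] T [-0.039  0.005  0.019] w 0.0363 q [-0.34  0.5   1.51 -0.    1.13 -0.43]
the job is handed in; nothing more can be done
None
the job is handed in; nothing more can be done
```

I slid the orange rest's tongue under the wing nut until it stopped against the stud, meeting about 6.6 N. I then turned the nut clockwise about 137° with the half-open fingers straddling it, lifted clear, and handed the job in at 27.4 s. No verdict was reported, so the clamp force is my estimate.

**Last checks that agreed:**
- **Picture:** the tongue lies between the rails under the nut. The wings now stand at about 126°, against about 84° before turning.
- **Posts and contact:** in the pictures taken while turning, the fingers stayed about 5 mm or more clear of the posts. Nothing touched the robot when I handed in.
- **Bystanders:** the arm stayed clear of them throughout. I did not measure their positions again at the end.

**Checks that were noisy or disagreed:**
- **Final push:** it levelled off at about 3.6–4 N at rest by force, and up to 4.5 N by wrist torque. Allowing for the stated sag of a third, that is about 5.5–6 N while turning. My single readings in motion did not clearly show that sag, so the true push could be nearer 4 N. I expect either to fall within the 6–25 N clamp band, but I did not measure the clamp force itself.
- **Rise during tightening:** on the first pass the push rose much more slowly than 24 N per rad, possibly because both fingers were touching. I re-measured with one finger clearly offset.
- **Slot position:** the tongue tip measured 23.6 mm past the stud, against 22 mm expected. This is within the camera error.

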